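# Make up the decorating kit and the trimming kit for the class

### The job

Make up the two class kits on the wooden kit boards. The decorating kit goes on the board with the round ring: the squat stain bottle upright in the ring, the test tile flat between the four corner blocks and the ball-ended stylus lying in both notches of the tool rest. The trimming kit goes on the other board: the wooden rib flat between the four corner blocks and the loop tool lying in both notches of the tool rest; leave the needle tool and the olive jar where they are.

Things in the scene. Friction and masses are not known exactly. Their poses are not given: they have to be found in the camera images.
- decor_board: Fixed plywood board with a ring, 190 (x) by 210 mm, top 12 mm over the table; origin central, at table height. In its frame, mm: Tool rest: two blocks at x = -55, y = +-32, each 10 thick, 58 long (x), 24 high over the board, with a notch 30 wide whose floor is 12 over the board. Ring at x 45, y 52: 64 inside, 78 outside, 10 high. Tile pocket at x 45, y -50 between four corner blocks.
- trim_board: Fixed plywood board without ring, 190 by 190 mm, top 12 mm over the table; origin central, at table height. In its frame, mm: Tool rest: two blocks at x = -55, y = +-32, each 10 thick, 58 long (x), 24 high over the board, with a notch 30 wide whose floor is 12 over the board. Rib pocket at x 45, y 0 between four corner blocks.
- stain_bottle: Squat bottle of underglaze stain with a white cap, 49 mm across, 70 mm high; the body is straight to about 40 mm, the cap 34 mm across from 55 mm up. Stands upright; origin at the centre of its foot.
- test_tile: Fired clay test tile, 62 mm (its x) by 46 mm (its y), 8 mm thick; lies flat, origin at the centre of its underside. Its pocket is 62 mm along the board's x and 78 along y (tile's long side along y); corner blocks 7 mm high; the pocket's sides along y are open over the middle 46 mm for fingers.
- wooden_rib: Flat boxwood potter's rib with rounded corners, 50 mm (its x) by 93 mm (its y), 8 mm thick; lies flat, origin at the centre of its underside. Its pocket is 66 mm along the board's x and 109 along y (long side along y); corner blocks 7 mm high; the sides along y are open over the middle 69 mm.
- ball_stylus: Ball stylus: wooden handle and thin stem with a small ball at the end, 155 mm long; lies flat; origin under the middle of its length. Own y axis runs along it: wooden handle (112 mm long, 14 thick, 12 high) on the +y side, its middle 25 mm from the origin, metal head towards -y. Lies in the rest along the board's y, head to either side, handle centred between the blocks.
- loop_tool: Loop trimming tool: wooden handle with a wire loop 26 mm wide at the end, 162 mm long; lies flat; origin under the middle of its length. Own y axis runs along it: wooden handle (112 mm long, 14 thick, 12 high) on the +y side, its middle 25 mm from the origin, metal head towards -y. Lies in the rest along the board's y, head to either side, handle centred between the blocks.
- needle_tool: Needle tool: wooden handle with a thin straight needle, 172 mm long; belongs to no kit and stays where it lies. Same handle, axes and origin as the other two tools (middle of the handle 30 mm from the origin).
- olive_jar: Round jar of olive glaze, lid as wide as the jar, 62 mm across and 62 mm high; belongs to no kit and stays where it stands. Origin at the centre of its foot.
Things that resemble listed ones, but are neither listed nor needed, are in the scene too. What is shaped like the test_tile but blue is not meant. There is more than one size of the wooden_rib; the job needs the larger.

How it is judged:
At the end, for the whole second after the job is handed in: On the board with the ring: bottle upright in the ring, tile flat in its pocket (both within about 10 mm of centre), stylus level in both notches of the tool rest. On the other: rib flat in its pocket (11 mm), loop tool level in both notches. All released, at rest (x of stain_bottle in the frame of decor_board between 0.035 and 0.055 m and y of stain_bottle in the frame of decor_board between 0.042 and 0.062 m and z of stain_bottle in the frame of decor_board between 0.008 and 0.016 m and linear speed of each of stain_bottle, test_tile, ball_stylus, loop_tool, wooden_rib below 0.02 m/s and angle between each of stain_bottle, test_tile, wooden_rib's own z axis and vertical below 0.1 rad and x of test_tile in the frame of decor_board between 0.034 and 0.056 m and y of test_tile in the frame of decor_board between -0.061 and -0.039 m and z of test_tile in the frame of decor_board between 0.008 and 0.016 m and x of ball_stylus in the frame of decor_board between -0.071 and -0.039 m and y of ball_stylus in the frame of decor_board between -0.052 and 0.052 m and z of ball_stylus in the frame of decor_board between 0.019 and 0.041 m and angle between ball_stylus's own y axis and vertical between 1.45 and 1.69 rad and angle between the y axis of ball_stylus and the y axis of decor_board, either way round below 0.26 rad and x of loop_tool in the frame of trim_board between -0.071 and -0.039 m and y of loop_tool in the frame of trim_board between -0.052 and 0.052 m and z of loop_tool in the frame of trim_board between 0.019 and 0.041 m and angle between loop_tool's own y axis and vertical between 1.45 and 1.69 rad and angle between the y axis of loop_tool and the y axis of trim_board, either way round below 0.26 rad and x of wooden_rib in the frame of trim_board between 0.034 and 0.056 m and y of wooden_rib in the frame of trim_board between -0.011 and 0.011 m and z of wooden_rib in the frame of trim_board between 0.008 and 0.016 m); the robot touches nothing.
It fails at once if the needle tool is moved more than 25 mm (distance of needle_tool from where it was at the start of the episode above 0.025 m).
It fails at once if the olive jar is moved more than 25 mm (distance of olive_jar from where it was at the start of the episode above 0.025 m).
It also fails if it takes over 112 s, if anything falls off the work surface, if the arm or the gripper's body presses on something with over 40 N, if the wrist force passes 120 N, or if a joint passes its speed limit or range.

### The arm

A 6-joint arm with a two-finger parallel gripper is mounted at the origin on a cart in front of the work surface, level with it; the furniture and walls round the work are solid. World frame = base frame: x ahead of the robot, y to its left, z up, the work surface at z = 0. Lengths are in m, angles in rad, forces in N, time in s.
With the tool pointing down it reaches from about 0.25 to 0.8 m from the base axis. Payload 3.9 kg.
Tool frame: the origin (TCP) lies midway between the tips of the shut fingers; the grasp point (between the pads) lies 19 mm behind it; z points along the fingers, y is the line along which they close (so a half turn about z gives the same grasp; the last joint's range is limited). The gripper opens to 85 mm and grips with 20 to 120 N. Pads are 22 mm wide; open, the fingers measure 114 mm over their backs; the gripper's body (76 mm by 85 mm) begins 54 mm behind the grasp point. The pads swing forward as they close: fully open they stand 13 mm farther back than shut.
Start: joints at [-1.271, 0.26, -0.138, 1.173, 0, 1.571], TCP at [0.155, -0.502, 0.231] pointing down, gripper open.
Joint ranges: [-2.78, 2.78], [-0.83, 1.72], [-1.28, 1.37], [-1.9, 2.12], [-1.57, 1.48], [-3.14, 3.14]. Speed limits (rad/s): [2.57, 2.57, 3.14, 3.14, 3.14, 3.14].

### API

Orientations are given as a 3x3 rotation matrix whose columns are the frame's x, y, z axes.
In Python, from station import r, cams, ticket gives the robot as it stands. The module is installed in compiled form; this text tells all that it offers.
- The arm moves only by the tool carry_out, never from a script. Its argument "motion" is a list of rows, each an object of numbers: "dx", "dy", "dz": the shift along the tool's x, y, z each as a share of 0.2 m, from -1 to 1; "ax", "ay", "az": the turn, a rotation vector about the tool's x, y, z each as a share of 1.5 rad, from -1 to 1; "fingers": the opening, from 0 (shut) to 1 (fully open). In form: [{"dx": .., "dy": .., "dz": .., "ax": .., "ay": .., "az": .., "fingers": ..}, ...]. A call has 1 to 20 rows; each row is the pose to reach, as a shift and turn from the pose commanded when the call began, along the tool's axes at that moment; what a row does not reach only later rows make up. A row lasts 1/12 s, in which the tool goes at most 41.7 mm and 7.16 degrees, less where a joint would pass 70% of its speed; a pose out of reach is approached as far as the arm can. A call with a number of a shift or a turn outside -1 to 1 is refused whole. A call with a gripper value outside its range is refused whole. The fingers move at their own pace and stop on an object; "newtons" is the grip in N (left out, the last holds). Time passes only in rows, so rows that repeat a pose let the fingers close. It gives the time, the measured TCP pose, the force, the opening and the grip force at its end, in the units of the state.
- r.get_state(): the state, without advancing time (a new reading comes with each control period).
- cams.snapshot(name): name is "scene" or "top" or "wrist"; returns a dict with "pixels" (400x640x3 uint8, red, green, blue), "depth" (400x640 float32, m along the optical axis (not along the pixel's ray), 0 where there is no reading), "fov_y" (degrees; the focal length in pixels is half the picture's height over the tangent of half this angle, whatever the lens; pixels are square), "cx", "cy" (the principal point, pixels), "dist" ([k1, k2, p1, p2, k3] as OpenCV has them; the pictures are not rectified), "R" (3x3) and "t" (3): a world point X has camera coordinates R X + t. Camera axes: x right, y down, z forward; pixel columns grow to the right and rows downward; lengths in m; the calibration is good to about 2 mm. A picture is of the moment at which its call begins.
- ticket.hand_in(): hands the job in; it is judged then, once.
The state is a dict: "clock": time; "qpos": joint angles; "joint_vel": joint speeds; "joint_torque": joint torques, N m; "eef_pos": TCP position; "orientation": TCP orientation; "ft_force": force on the tool from outside, world axes, zero at the start; "moment": the same for the moment, N m; "gripper_width": finger opening in m; "gripper_force": force on a finger pad.
Only numpy, scipy, OpenCV 4.12 (cv2) and the standard library are available. Lean on these libraries where they do the work, as an engineer would, in place of code of your own. Each camera call takes 0.05 s, during which the arm holds its last target. There are 200 camera calls.

## Working session

There is one attempt and no reset: what is moved stays moved. The work goes in short steps, Python scripts to look and compute and a tool call to move; the robot and the scene stay as the last step left them, time stands still between calls to the robot, and variables do not carry over. Pictures are saved under pics/ and viewed, at most 14 in all, crops included, and the job is handed in when it is done.

Besides the shell and the picture viewer there is one more tool, called after "Emit:" as a command line: name --argument value ..., lists and objects as JSON in quotes. carry_out: Moves the arm, as the interface text tells. Shift numbers are shares of 0.2 m and turn numbers shares of 1.5 rad, none past 1 either way. Its arguments: {"type":"object","properties":{"motion":{"type":"array","items":{"type":"object","properties":{"dx":{"type":"number"},"dy":{"type":"number"},"dz":{"type":"number"},"ax":{"type":"number"},"ay":{"type":"number"},"az":{"type":"number"},"fingers":{"type":"number"}}}},"newtons":{"type":"number"}},"required":["motion"]}

```bash
mkdir -p pics; cat > h.py <<'E'
import numpy as np, cv2
from station import r, cams, ticket
def snap(n):
    s=cams.snapshot(n); np.savez(f'{n}.npz',**s); return s
def load(n): return dict(np.load(f'{n}.npz'))
def K(s):
    f=200/np.tan(np.radians(float(s['fov_y']))/2)
    return np.array([[f,0,float(s['cx'])],[0,f,float(s['cy'])],[0,0,1]])
def rays(s,uv):
    p=cv2.undistortPoints(np.float64(uv).reshape(-1,1,2),K(s),np.float64(s['dist'])).reshape(-1,2)
    return np.c_[p,np.ones(len(p))]
def at_z(s,uv,z):
    d=rays(s,uv)@s['R']; c=-s['R'].T@s['t']
    return c+d*((z-c[2])/d[:,2])[:,None]
def cloud(s):
    v,u=np.mgrid[0:400,0:640]; d=rays(s,np.stack([u,v],-1).reshape(-1,2))*s['depth'].reshape(-1,1)
    return ((d-s['t'])@s['R']).reshape(400,640,3)
def proj(s,X):
    return cv2.projectPoints(np.float64(X).reshape(-1,1,3),cv2.Rodrigues(np.float64(s['R']))[0],np.float64(s['t']),K(s),np.float64(s['dist']))[0].reshape(-1,2)
def save(img,n): cv2.imwrite(f'pics/{n}.png',cv2.cvtColor(img,cv2.COLOR_RGB2BGR))
E
python3 - <<'E'
from h import *
st=r.get_state(); print({k:np.round(v,3) for k,v in st.items()})
for n in('top','scene','wrist'):
    s=snap(n); save(s['pixels'],n+'0'); print(n,s['fov_y'],s['dist'],np.round(-s['R'].T@s['t'],3),np.round(s['R'],2).tolist(), (s['depth']>0).mean())
E
```

```text
{'clock': np.float64(0.0), 'qpos': array([-1.271,  0.261, -0.139,  1.173, -0.   ,  1.571]), 'joint_vel': array([-0.001, -0.001,  0.001, -0.   , -0.001,  0.   ]), 'joint_torque': array([-0.0000e+00, -4.0568e+01,  2.5392e+01,  1.9000e-02,  0.0000e+00,
        0.0000e+00]), 'eef_pos': array([ 0.155, -0.501,  0.23 ]), 'orientation': array([[ 0.955,  0.295, -0.001],
       [ 0.295, -0.955,  0.002],
       [-0.   , -0.002, -1.   ]]), 'ft_force': array([ 0.533, -0.203, -0.355]), 'moment': array([ 0.009, -0.004, -0.006]), 'gripper_force': np.float64(0.0), 'gripper_width': np.float64(0.085)}
top 52.387772256926986 [-0.0994827  0.         0.         0.         0.       ] [0.385 0.009 0.926] [[0.02, -1.0, 0.02], [-1.0, -0.02, -0.08], [0.08, -0.02, -1.0]] 0.99603125
scene 55.37994297626699 [-0.09140313  0.          0.          0.          0.        ] [-0.078  0.71   0.611] [[-0.78, -0.63, 0.01], [-0.34, 0.41, -0.84], [0.53, -0.66, -0.54]] 0.9959375
wrist 61.52342649412902 [-0.02218626  0.          0.          0.          0.        ] [ 0.225 -0.48   0.373] [[0.3, -0.96, -0.0], [-0.91, -0.28, 0.29], [-0.28, -0.08, -0.96]] 0.9958984375
```

View pics/top0.png

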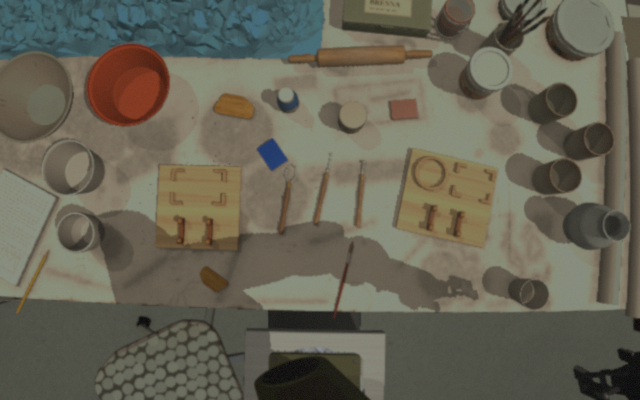

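View pics/scene0.png

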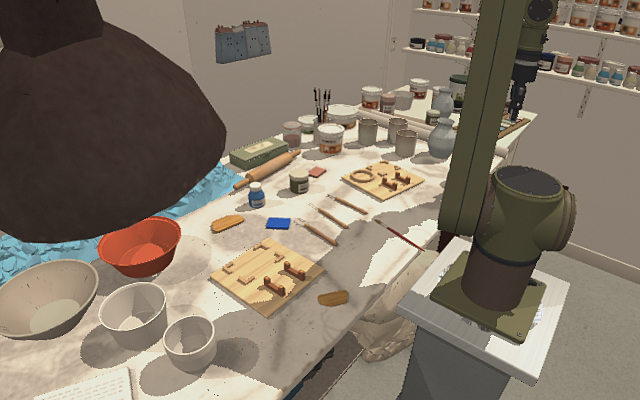

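Top picture: ribs at (234,106), which is the larger, and (214,279). Tiles are red at (403,108) and blue at (272,154), which is not meant. Stain bottle is blue at (287,98), olive jar at (352,117). Tools at (287,200), (322,190) and (361,195), with a brush at (344,280). The ring board is at (447,197) and the trim board at (198,207). Next I check these in a close crop.

```bash
python3 - <<'E'
from h import *
s=load('top'); im=s['pixels']; g=np.clip(im.astype(float)*1.5,0,255).astype(np.uint8)
a=cv2.resize(g[80:240,205:415],None,fx=3.8,fy=3.8,interpolation=cv2.INTER_CUBIC)[:600,:800]
save(a,'crop1')
P=cloud(s)
# heights map of objects
for nm,(u,v) in dict(rib=(234,106),srib=(214,279),bottle=(287,94),tile=(403,108),jar=(352,112),loop=(285,210),mid=(320,200),right=(360,205),board1=(205,205),board2=(470,215),table=(250,250)).items():
    print(nm,np.round(P[v,u],4))
E
```

```text
rib [0.6599 0.2006 0.0091]
srib [0.2631 0.2305 0.0069]
bottle [0.6701 0.074  0.0726]
tile [ 0.666  -0.1917  0.0104]
jar [ 0.6368 -0.068   0.0632]
loop [0.4222 0.0747 0.0108]
mid [ 0.4468 -0.0036  0.0098]
right [ 0.4374 -0.094   0.013 ]
board1 [0.4288 0.2557 0.0129]
board2 [ 0.4203 -0.3479  0.0139]
table [0.3301 0.152  0.0015]
```

View pics/crop1.png

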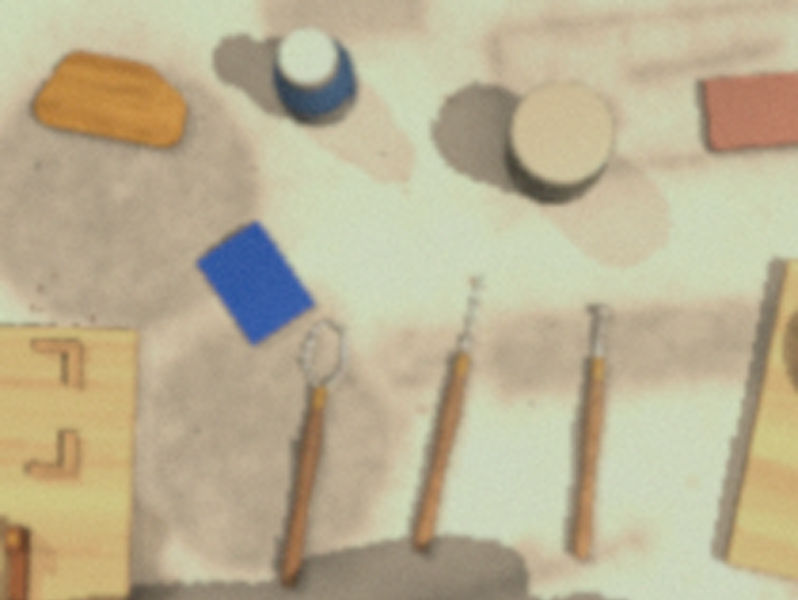

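Crop: the left tool (loop at 322,355) is the loop tool. The middle one has the longest thin head (475,290), so it is the needle tool. The right one has a short stem with a ball end (598,308), so it is the stylus. The rib at (110,100), the blue bottle at (312,75) and the red tile at (755,112) are the wanted ones. The jar is at (560,135). Next I compute poses.

```bash
cat >> h.py <<'E'
def blob(mask,near):
    n,l,st,c=cv2.connectedComponentsWithStats(mask.astype(np.uint8))
    i=1+np.argmin(np.hypot(*(c[1:]-near).T)+1e3*(st[1:,4]<30)); return l==i
def rect(s,m,z):
    """min-area rectangle of a mask's outline seen at height z: centre, (long,short), yaw of the long side (deg)"""
    c=max(cv2.findContours(m.astype(np.uint8),cv2.RETR_EXTERNAL,cv2.CHAIN_APPROX_NONE)[0],key=len).reshape(-1,2)
    w=at_z(s,c,z)[:,:2]; (cx,cy),(a,b),t=cv2.minAreaRect(np.float32(w*1000))
    if a<b: a,b,t=b,a,t+90
    return np.round([cx,cy,a,b,(t+90)%180-90],1)
E
python3 - <<'E'
from h import *
s=load('top'); P=cloud(s); hsv=cv2.cvtColor(s['pixels'],cv2.COLOR_RGB2HSV)
for uv in [(234,106),(403,108),(287,105),(205,225),(470,215),(360,205),(285,210),(320,200),(250,220),(378,215),(300,260)]: print(uv,hsv[uv[1],uv[0]],end=' ')
print()
H,S,V=[hsv[...,i] for i in range(3)]
def do(nm,m,near,z):
    b=blob(m,near); print(nm,b.sum(),rect(s,b,z),'z med',np.round(np.median(P[b],0)*1000,1))
do('tile',((H<12)|(H>170))&(S>85),(403,108),.008)
do('rib',(H<25)&(S>140),(234,106),.008)
wood=(H<25)&(S>85)&(P[...,2]<.06)
for nm,uv in dict(loop=(285,205),mid=(321,195),right=(360,203)).items(): do(nm,(H<25)&(S>85),uv,.009)
do('trim',wood,(198,207),.012); do('decor',wood,(447,197),.012)
# round things: points in height bands
for nm,c,z0,z1 in(('cap',(.67,.074),.062,.08),('jar',(.637,-.068),.055,.075)):
    m=(abs(P[...,0]-c[0])<.05)&(abs(P[...,1]-c[1])<.05)&(P[...,2]>z0)&(P[...,2]<z1)
    q=P[m]; (cx,cy),rr=cv2.minEnclosingCircle(np.float32(q[:,:2]*1000)); print(nm,cx,cy,rr,np.median(q[:,2]),np.median(q,0))
sc=load('scene'); Q=cloud(sc); print('lamp',np.round(Q[[50,150,200],[60,150,100]],2))
E
```

```text
(234, 106) [ 17 165 130] (403, 108) [  9 114 121] (287, 105) [107  92  69] (205, 225) [ 18 113 115] (470, 215) [ 22  97 139] (360, 205) [ 14 107 119] (285, 210) [ 14 126 101] (320, 200) [ 14 114 103] (250, 220) [ 20  57 130] (378, 215) [ 38  36 142] (300, 260) [ 20  56 105] 
tile 478 [ 664.8 -193.1   61.7   45.3  -83.2] z med [ 664.1 -192.5    7.9]
rib 660 [661.7 200.6  90.   46.6  80.6] z med [659.  200.6   9.1]
loop 244 [429.   75.7 119.5  11.9  -7.5] z med [428.9  76.3   9.7]
mid 224 [450.4  -5.4 119.4  10.3 -10.9] z med [451.3  -5.3  10.4]
right 223 [449.4 -93.5 119.1  10.9  -4.4] z med [451.2 -93.5   9.9]
trim 6375 [424.5 271.6 190.9 189.5  90. ] z med [430.1 269.4  12.9]
decor 6355 [ 458.5 -294.8  209.3  186.    78.7] z med [ 462.9 -294.3   13.1]
cap 670.6991577148438 77.21163940429688 16.974502563476562 0.06965804746380004 [0.66894986 0.07644933 0.06965805]
jar 632.7081909179688 -68.77845764160156 31.2113037109375 0.06256106570401171 [ 0.63125371 -0.06821584  0.06256107]
lamp [[0.19 0.63 0.57]
 [0.14 0.61 0.51]
 [0.14 0.65 0.49]]
```

```bash
cat >> h.py <<'E'
from scipy.spatial.transform import Rotation as Ro
def plan(x,y,z,ya=None,st=None):
    """x,y,z mm; ya = wanted angle of tool y (deg, mod 180), tool vertical; prints shares"""
    st=st or r.get_state(); R=np.array(st['orientation']); p=np.array(st['eef_pos'])
    cur=np.degrees(np.arctan2(R[1,1],R[0,1]))
    if ya is None: ya=cur
    d=(ya-cur+90)%180-90
    for dd in (d,d-180*np.sign(d)):
        a=np.radians(cur+dd); T=np.array([[-np.sin(a),np.cos(a),0],[np.cos(a),np.sin(a),0],[0,0,-1]]).T
        Y=T[:,1]*0+[np.cos(a),np.sin(a),0]; Z=np.array([0,0,-1.]); T=np.c_[np.cross(Y,Z),Y,Z]
        print('turn %.1f'%dd,'shift',np.round(R.T@(np.array([x,y,z])/1000-p)/.2,3),'turnshare',np.round(Ro.from_matrix(R.T@T).as_rotvec()/1.5,3))
def stat():
    st=r.get_state(); R=st['orientation']; print('t %.1f'%st['clock'],'tcp',np.round(np.array(st['eef_pos'])*1e3,1),'yang %.1f'%np.degrees(np.arctan2(R[1][1],R[0][1])),'q',np.round(st['qpos'],2),'w',round(float(st['gripper_width'])*1e3,1),'f',np.round(st['ft_force'],1),round(float(st['gripper_force']),1))
E
python3 -c "
from h import *
plan(400,-340,240,-78)"
```

```text
turn -5.2 shift [ 1.409 -0.408 -0.046] turnshare [-0.001  0.     0.06 ]
turn 174.8 shift [ 1.409 -0.408 -0.046] turnshare [-0.000e+00 -2.000e-03 -2.034e+00]
```

Emit:
carry_out --motion '[{"dx": 1, "dy": -0.35, "dz": -0.05, "az": 0.06, "fingers": 0.5}, {"dx": 1, "dy": -0.35, "dz": -0.05, "az": 0.06, "fingers": 0.5}, {"dx": 1, "dy": -0.35, "dz": -0.05, "az": 0.06, "fingers": 0.5}, {"dx": 1, "dy": -0.35, "dz": -0.05, "az": 0.06, "fingers": 0.5}, {"dx": 1, "dy": -0.35, "dz": -0.05, "az": 0.06, "fingers": 0.5}, {"dx": 1, "dy": -0.35, "dz": -0.05, "az": 0.06, "fingers": 0.5}, {"dx": 1, "dy": -0.35, "dz": -0.05, "az": 0.06, "fingers": 0.5}, {"dx": 1, "dy": -0.35, "dz": -0.05, "az": 0.06, "fingers": 0.5}]'

```text
invalid input at $.motion[0]: expected keys dx, dy, dz, ax, ay, az, fingers
```

```bash
python3 -c "
from h import *
stat(); s=snap('wrist'); np.savez('w_decor.npz',**s); save(s['pixels'],'w1'); plan(449,-93.5,180,85.6)"
```

```text
t 0.1 tcp [ 154.9 -501.1  230.6] yang -72.8 q [-1.27  0.26 -0.14  1.17  0.    1.57] w 85.5 f [-0.8  0.3  0.7] 0.0
turn -21.6 shift [ 2.007 -1.513  0.256] turnshare [-0.001  0.     0.251]
turn 158.4 shift [ 2.007 -1.513  0.256] turnshare [-0.000e+00 -1.000e-03 -1.843e+00]
```

View pics/w1.png

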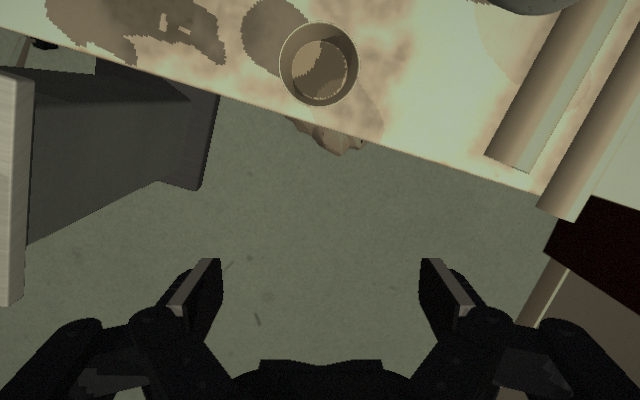

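The call was refused because every key must be given. The picture is still the start view: fingers at (200,290) and (445,290), table edge above them. I repeat the move with all keys.

Emit:
carry_out --motion '[{"dx": 1, "dy": -0.35, "dz": -0.05, "ax": 0, "ay": 0, "az": 0.06, "fingers": 0.5}, {"dx": 1, "dy": -0.35, "dz": -0.05, "ax": 0, "ay": 0, "az": 0.06, "fingers": 0.5}, {"dx": 1, "dy": -0.35, "dz": -0.05, "ax": 0, "ay": 0, "az": 0.06, "fingers": 0.5}, {"dx": 1, "dy": -0.35, "dz": -0.05, "ax": 0, "ay": 0, "az": 0.06, "fingers": 0.5}, {"dx": 1, "dy": -0.35, "dz": -0.05, "ax": 0, "ay": 0, "az": 0.06, "fingers": 0.5}, {"dx": 1, "dy": -0.35, "dz": -0.05, "ax": 0, "ay": 0, "az": 0.06, "fingers": 0.5}, {"dx": 1, "dy": -0.35, "dz": -0.05, "ax": 0, "ay": 0, "az": 0.06, "fingers": 0.5}, {"dx": 1, "dy": -0.35, "dz": -0.05, "ax": 0, "ay": 0, "az": 0.06, "fingers": 0.5}]'

```text
clock: 0.87
eef_pos: [0.3253, -0.3755, 0.2411]
orientation: [[0.978, 0.209, -0.001], [0.209, -0.978, -0.0], [-0.001, -0.0, -1.0]]
ft_force: [0.1, 0.3, 0.2]
gripper_width: 0.0429
gripper_force: 0.0
```

```bash
python3 -c "
from h import *
stat(); s=snap('wrist'); np.savez('w_decor.npz',**s); save(s['pixels'],'w2'); plan(449,-93.5,180,85.6)"
```

```text
t 0.9 tcp [ 325.3 -375.5  241.1] yang -77.9 q [-0.86  0.21 -0.18  1.18 -0.    2.07] w 42.9 f [0.1 0.3 0.2] 0.0
turn -16.4 shift [ 0.902 -1.252  0.305] turnshare [-0.     0.001  0.191]
turn 163.6 shift [ 0.902 -1.252  0.305] turnshare [-1.000e-03 -0.000e+00 -1.904e+00]
```

View pics/w2.png

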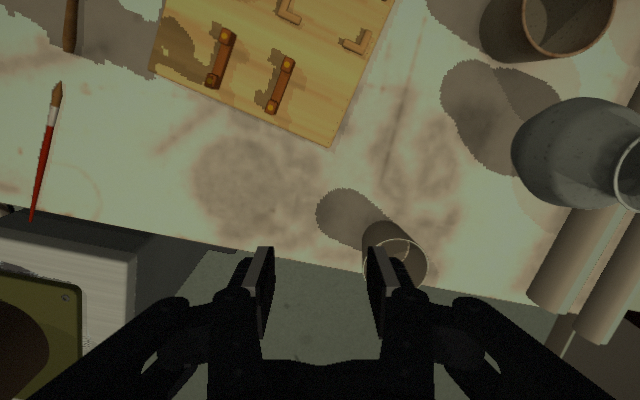

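The ring board's tool rest shows at (220,58) and (280,85), with the board corner at (330,147). Moving over the stylus.

Emit:
carry_out --motion '[{"dx": 0.9, "dy": -1, "dz": 0.2, "ax": 0, "ay": 0, "az": 0.19, "fingers": 0.5}, {"dx": 0.9, "dy": -1, "dz": 0.2, "ax": 0, "ay": 0, "az": 0.19, "fingers": 0.5}, {"dx": 0.9, "dy": -1, "dz": 0.2, "ax": 0, "ay": 0, "az": 0.19, "fingers": 0.5}, {"dx": 0.9, "dy": -1, "dz": 0.2, "ax": 0, "ay": 0, "az": 0.19, "fingers": 0.5}, {"dx": 0.9, "dy": -1, "dz": 0.2, "ax": 0, "ay": 0, "az": 0.19, "fingers": 0.5}, {"dx": 0.9, "dy": -1, "dz": 0.2, "ax": 0, "ay": 0, "az": 0.19, "fingers": 0.5}, {"dx": 0.9, "dy": -1, "dz": 0.2, "ax": 0, "ay": 0, "az": 0.19, "fingers": 0.5}, {"dx": 0.9, "dy": -1, "dz": 0.2, "ax": 0, "ay": 0, "az": 0.19, "fingers": 0.5}, {"dx": 0.9, "dy": -1, "dz": 0.2, "ax": 0, "ay": 0, "az": 0.19, "fingers": 0.5}]'

```text
clock: 1.67
eef_pos: [0.4595, -0.1428, 0.2008]
orientation: [[0.997, -0.074, -0.001], [-0.074, -0.997, -0.0], [-0.001, 0.0, -1.0]]
ft_force: [-0.2, -0.9, -0.6]
gripper_width: 0.0429
gripper_force: 0.0
```

```bash
python3 - <<'E'
from h import *
stat(); s=snap('wrist'); P=cloud(s); hsv=cv2.cvtColor(s['pixels'],cv2.COLOR_RGB2HSV)
H,S,V=[hsv[...,i] for i in range(3)]
save(s['pixels'],'w3')
c=proj(s,[.449,-.0935,.01])[0]; print('stylus px',c,hsv[int(c[1]),int(c[0])])
m=(H<25)&(S>85)&(P[...,2]>.004)
b=blob(m,c); print(rect(s,b,.007),np.median(P[b],0)*1e3, np.percentile(P[b][:,2],[5,95]))
plan(449,-93.5,100,85.6)
E
```

```text
t 1.7 tcp [ 459.5 -142.8  200.8] yang -94.3 q [-0.3   0.2  -0.3   1.07 -0.    2.92] w 42.9 f [-0.2 -0.9 -0.6] 0.0
stylus px [272.92558383 187.87658201] [ 16 156  98]
[450.3 -94.6 121.2  11.8  -4.5] [455.91751169 -95.31221814   8.8202243 ] [0.00593873 0.01085398]
turn -0.0 shift [-0.069 -0.246  0.505] turnshare [0.    0.001 0.   ]
turn 180.0 shift [-0.069 -0.246  0.505] turnshare [-1.000e-03  1.000e-03 -2.094e+00]
```

View pics/w3.png

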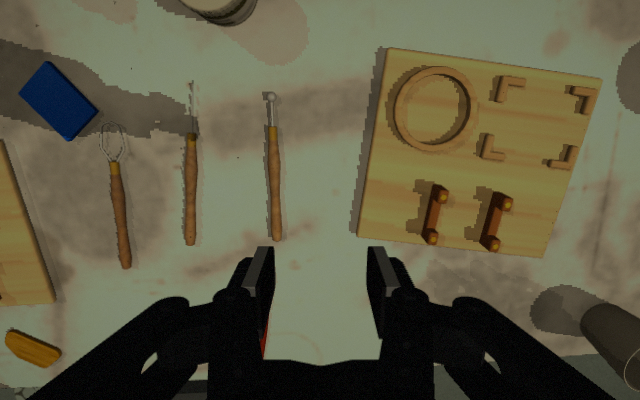

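This view shows the ball end at (270,95), so that is the stylus. The needle is at (191,85) and the loop at (112,140). The decor board is in full view, with its ring at (431,108) and rest blocks at (436,215) and (495,222). Next I measure the board and go down.

```bash
python3 - <<'E'
from h import *
s=load('wrist'); np.savez('w_decor.npz',**s); P=cloud(s); hsv=cv2.cvtColor(s['pixels'],cv2.COLOR_RGB2HSV)
H,S,V=[hsv[...,i] for i in range(3)]
# board by depth height and colour
m=(P[...,2]>.007)&(P[...,2]<.06)&(P[...,0]<.58)&(P[...,0]>.33)&(P[...,1]<-.15)&(P[...,1]>-.43)
b=blob(cv2.morphologyEx(m.astype(np.uint8),cv2.MORPH_OPEN,np.ones((3,3))),(470,150)); print('decor wrist',rect(s,b,.012), 'plane z',np.median(P[b][:,2]))
q=P[b]; t=np.radians(-11.3)
R=np.array([[np.cos(t),-np.sin(t)],[np.sin(t),np.cos(t)]]); 
def local(q,c): return (q[:,:2]*1e3-c)@R
l=local(q,[458.5,-294.8]); z=q[:,2]*1e3
top=z<15; print('board lim',np.percentile(l,[.3,99.7],axis=0).round(1), 'med z',np.median(z))
rg=(z>17)&(l[:,0]>-5)&(l[:,1]>5); print('ring',np.percentile(l[rg],[1,99],axis=0).round(1),cv2.minEnclosingCircle(np.float32(l[rg])),np.median(z[rg]))
rs=(z>26)&(l[:,0]<-10); 
for sg in(1,-1):
    k=rs&(l[:,1]*sg>0); print('rest',np.percentile(l[k],[2,98],axis=0).round(1),z[k].max())
pk=(z>15.5)&(l[:,0]>0)&(l[:,1]<-0); print('pocket blocks',np.percentile(l[pk],[1,99],axis=0).round(1),np.median(z[pk]))
E
```

```text
decor wrist [ 461.5 -295.6  208.9  188.5   78.5] plane z 0.011419983269203267
board lim [[ -90.7 -104.5]
 [  96.8  102.9]] med z 11.419983269203268
ring [[10.8 13.4]
 [85.1 88.2]] ((47.676368713378906, 50.18280029296875), 39.08388900756836) 21.063496338900116
rest [[-79.9  26.8]
 [-23.3  35.4]] 37.28671582663701
rest [[-80.1 -37.4]
 [-23.3 -28. ]] 37.24036195462787
pocket blocks [[  8.8 -97.6]
 [ 86.1  -4.3]] 17.932266078405107
```

Emit:
carry_out --motion '[{"dx": -0.06, "dy": -0.245, "dz": 0.5, "ax": 0, "ay": 0, "az": 0, "fingers": 0.5}, {"dx": -0.06, "dy": -0.245, "dz": 0.5, "ax": 0, "ay": 0, "az": 0, "fingers": 0.5}, {"dx": -0.06, "dy": -0.245, "dz": 0.5, "ax": 0, "ay": 0, "az": 0, "fingers": 0.5}, {"dx": -0.06, "dy": -0.245, "dz": 0.5, "ax": 0, "ay": 0, "az": 0, "fingers": 0.5}, {"dx": -0.06, "dy": -0.245, "dz": 0.5, "ax": 0, "ay": 0, "az": 0, "fingers": 0.5}]'

```text
clock: 2.13
eef_pos: [0.4497, -0.0941, 0.1007]
orientation: [[0.997, -0.077, -0.003], [-0.077, -0.997, -0.0], [-0.003, 0.0, -1.0]]
ft_force: [0.5, -0.3, 0.2]
gripper_width: 0.0426
gripper_force: 0.0
```

```bash
python3 - <<'E'
from h import *
stat(); s=snap('wrist'); P=cloud(s); hsv=cv2.cvtColor(s['pixels'],cv2.COLOR_RGB2HSV)
H,S,V=[hsv[...,i] for i in range(3)]
c=proj(s,[.449,-.0935,.01])[0]; print(c)
m=(H<25)&(S>85)&(P[...,2]>.004)&(abs(P[...,1]+.0935)<.03)&(P[...,2]<.03)
b=blob(m,c); print(b.sum(),rect(s,b,.007),np.median(P[b],0)*1e3, np.percentile(P[b][:,2],[5,95]))
plan(449,-94,3,85.5)
E
```

```text
t 2.1 tcp [449.7 -94.1 100.7] yang -94.4 q [-0.21  0.25 -0.52  0.8  -0.    3.01] w 42.6 f [ 0.5 -0.3  0.2] 0.0
[319.09646432 205.04528349]
2312 [449.8 -94.5 121.3  12.2  -4.7] [457.22127535 -94.87418371   8.80899728] [0.00577155 0.01063046]
turn -0.1 shift [-0.014 -0.003  0.496] turnshare [ 0.001 -0.     0.001]
turn 179.9 shift [-0.014 -0.003  0.496] turnshare [ 1.000e-03  1.000e-03 -2.094e+00]
```

Emit:
carry_out --motion '[{"dx": -0.012, "dy": 0, "dz": 0.2, "ax": 0, "ay": 0, "az": 0, "fingers": 0.5}, {"dx": -0.012, "dy": 0, "dz": 0.38, "ax": 0, "ay": 0, "az": 0, "fingers": 0.5}, {"dx": -0.012, "dy": 0, "dz": 0.45, "ax": 0, "ay": 0, "az": 0, "fingers": 0.5}, {"dx": -0.012, "dy": 0, "dz": 0.485, "ax": 0, "ay": 0, "az": 0, "fingers": 0.5}, {"dx": -0.012, "dy": 0, "dz": 0.488, "ax": 0, "ay": 0, "az": 0, "fingers": 0.5}, {"dx": -0.012, "dy": 0, "dz": 0.488, "ax": 0, "ay": 0, "az": 0, "fingers": 0}, {"dx": -0.012, "dy": 0, "dz": 0.488, "ax": 0, "ay": 0, "az": 0, "fingers": 0}, {"dx": -0.012, "dy": 0, "dz": 0.488, "ax": 0, "ay": 0, "az": 0, "fingers": 0}, {"dx": -0.012, "dy": 0, "dz": 0.488, "ax": 0, "ay": 0, "az": 0, "fingers": 0}, {"dx": -0.012, "dy": 0, "dz": 0.488, "ax": 0, "ay": 0, "az": 0, "fingers": 0}, {"dx": -0.012, "dy": 0, "dz": 0.488, "ax": 0, "ay": 0, "az": 0, "fingers": 0}]' --newtons 50

```text
clock: 3.1
eef_pos: [0.4513, -0.0934, 0.0056]
orientation: [[0.997, -0.075, 0.004], [-0.075, -0.997, -0.002], [0.004, 0.002, -1.0]]
ft_force: [0.2, -0.7, 5.0]
gripper_width: 0.0098
gripper_force: 48.8
```

Emit:
carry_out --motion '[{"dx": 0, "dy": 0, "dz": -0.1, "ax": 0, "ay": 0, "az": 0, "fingers": 0}, {"dx": 0, "dy": 0, "dz": -0.3, "ax": 0, "ay": 0, "az": 0, "fingers": 0}, {"dx": 0, "dy": 0, "dz": -0.5, "ax": 0, "ay": 0, "az": 0, "fingers": 0}, {"dx": 0, "dy": 0, "dz": -0.6, "ax": 0, "ay": 0, "az": 0, "fingers": 0}, {"dx": 0, "dy": 0, "dz": -0.6, "ax": 0, "ay": 0, "az": 0, "fingers": 0}, {"dx": 0, "dy": 0, "dz": -0.6, "ax": 0, "ay": 0, "az": 0, "fingers": 0}]'

```text
clock: 3.6
eef_pos: [0.4509, -0.0929, 0.1258]
orientation: [[0.997, -0.075, 0.005], [-0.075, -0.997, -0.001], [0.005, 0.001, -1.0]]
ft_force: [-0.4, -0.0, -0.2]
gripper_width: 0.0097
gripper_force: 48.4
```

```bash
python3 - <<'E'
from h import *
stat(); s=snap('wrist'); save(s['pixels'],'w4')
t=np.radians(-11.4); R=np.array([[np.cos(t),-np.sin(t)],[np.sin(t),np.cos(t)]])
p=np.array([460.3,-295.9])+R@[-55,0]; print(p); plan(*p,120,-11.4)
E
```

```text
t 3.6 tcp [450.9 -92.9 125.8] yang -94.3 q [-0.2   0.22 -0.48  0.86 -0.    3.01] w 9.7 f [-0.4 -0.  -0.2] 48.4
[ 406.3850854  -285.02884628]
turn 82.9 shift [-0.142  0.975  0.021] turnshare [ 0.001 -0.001 -0.965]
turn -97.1 shift [-0.142  0.975  0.021] turnshare [-1.00e-03 -1.00e-03  1.13e+00]
```

View pics/w4.png

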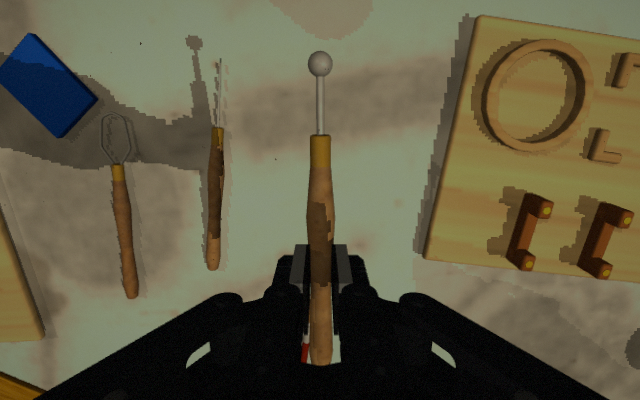

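The stylus is held level: ball at (320,63), handle end at (320,362). Carry it over the rest.

```bash
python3 - <<'E'
from h import *
s=load('wrist'); st=r.get_state(); p=np.array(st['eef_pos']); Rt=np.array(st['orientation'])
print(((at_z(s,[(320,53),(320,135),(320,362)],p[2]+.004)-p)@Rt*1e3).round(1))
E
```

```text
[[ 92.3   0.4  -3.8]
 [ 61.    0.4  -3.9]
 [-53.2   0.4  -4.1]]
```

Emit:
carry_out --motion '[{"dx": -0.14, "dy": 0.97, "dz": 0, "ax": 0, "ay": 0, "az": -0.965, "fingers": 0}, {"dx": -0.14, "dy": 0.97, "dz": 0, "ax": 0, "ay": 0, "az": -0.965, "fingers": 0}, {"dx": -0.14, "dy": 0.97, "dz": 0, "ax": 0, "ay": 0, "az": -0.965, "fingers": 0}, {"dx": -0.14, "dy": 0.97, "dz": 0, "ax": 0, "ay": 0, "az": -0.965, "fingers": 0}, {"dx": -0.14, "dy": 0.97, "dz": 0, "ax": 0, "ay": 0, "az": -0.965, "fingers": 0}, {"dx": -0.14, "dy": 0.97, "dz": 0, "ax": 0, "ay": 0, "az": -0.965, "fingers": 0}, {"dx": -0.14, "dy": 0.97, "dz": 0, "ax": 0, "ay": 0, "az": -0.965, "fingers": 0}, {"dx": -0.14, "dy": 0.97, "dz": 0, "ax": 0, "ay": 0, "az": -0.965, "fingers": 0}, {"dx": -0.14, "dy": 0.97, "dz": 0, "ax": 0, "ay": 0, "az": -0.965, "fingers": 0}, {"dx": -0.14, "dy": 0.97, "dz": 0, "ax": 0, "ay": 0, "az": -0.965, "fingers": 0}, {"dx": -0.14, "dy": 0.97, "dz": 0, "ax": 0, "ay": 0, "az": -0.965, "fingers": 0}, {"dx": -0.14, "dy": 0.97, "dz": 0, "ax": 0, "ay": 0, "az": -0.965, "fingers": 0}, {"dx": -0.14, "dy": 0.97, "dz": 0, "ax": 0, "ay": 0, "az": -0.965, "fingers": 0}, {"dx": -0.14, "dy": 0.97, "dz": 0, "ax": 0, "ay": 0, "az": -0.965, "fingers": 0}, {"dx": -0.14, "dy": 0.97, "dz": 0, "ax": 0, "ay": 0, "az": -0.965, "fingers": 0}]'

```text
clock: 4.9
eef_pos: [0.4056, -0.2832, 0.1222]
orientation: [[0.198, 0.98, -0.003], [0.98, -0.198, 0.002], [0.001, -0.003, -1.0]]
ft_force: [-0.3, 0.6, -0.3]
gripper_width: 0.0096
gripper_force: 48.4
```

```bash
python3 - <<'E'
from h import *
stat(); s=snap('wrist'); P=cloud(s); save(s['pixels'],'w5')
R0=np.radians(-11.4); R=np.array([[np.cos(R0),-np.sin(R0)],[np.sin(R0),np.cos(R0)]])
l=(P[...,:2]*1e3-[460.3,-295.9])@R; z=P[...,2]*1e3
m=(z>28)&(z<40)&(abs(l[...,0]+55)<45)&(abs(l[...,1])<60)
for sg in(1,-1):
    k=m&(l[...,1]*sg>8); print(k.sum(),np.percentile(l[k],[2,50,98],axis=0).round(1) if k.sum() else '',z[k].max() if k.sum() else '')
p=np.array([460.3,-295.9])+R@[-55,0]; plan(*p,60,-11.4)
E
```

```text
t 4.9 tcp [ 405.6 -283.2  122.2] yang -11.4 q [-0.61  0.29 -0.4   0.88 -0.    1.16] w 9.6 f [-0.3  0.6 -0.3] 48.4
620 [[-82.5  26.7]
 [-39.5  31.9]
 [-26.4  36.3]] 37.64215695346592
407 [[-82.7 -36.8]
 [-36.2 -29.9]
 [-26.1 -27.4]] 37.66982553269881
turn 0.0 shift [-0.008  0.005  0.313] turnshare [-0.002 -0.001 -0.   ]
turn -180.0 shift [-0.008  0.005  0.313] turnshare [-1.000e-03  2.000e-03  2.094e+00]
```

View pics/w5.png

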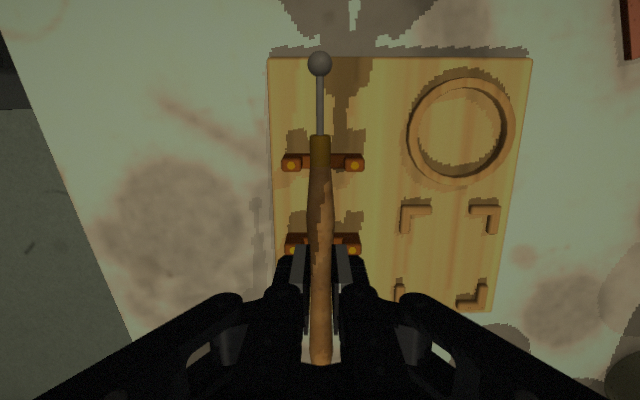

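The rest blocks at (322,162) and (322,243) lie squarely under the handle. Lowering, releasing, lifting.

Emit:
carry_out --motion '[{"dx": -0.005, "dy": 0.005, "dz": 0.15, "ax": 0, "ay": 0, "az": 0, "fingers": 0}, {"dx": -0.005, "dy": 0.005, "dz": 0.3, "ax": 0, "ay": 0, "az": 0, "fingers": 0}, {"dx": -0.005, "dy": 0.005, "dz": 0.4, "ax": 0, "ay": 0, "az": 0, "fingers": 0}, {"dx": -0.005, "dy": 0.005, "dz": 0.44, "ax": 0, "ay": 0, "az": 0, "fingers": 0}, {"dx": -0.005, "dy": 0.005, "dz": 0.455, "ax": 0, "ay": 0, "az": 0, "fingers": 0}, {"dx": -0.005, "dy": 0.005, "dz": 0.46, "ax": 0, "ay": 0, "az": 0, "fingers": 0}, {"dx": -0.005, "dy": 0.005, "dz": 0.46, "ax": 0, "ay": 0, "az": 0, "fingers": 0}, {"dx": -0.005, "dy": 0.005, "dz": 0.46, "ax": 0, "ay": 0, "az": 0, "fingers": 0.15}, {"dx": -0.005, "dy": 0.005, "dz": 0.46, "ax": 0, "ay": 0, "az": 0, "fingers": 0.35}, {"dx": -0.005, "dy": 0.005, "dz": 0.46, "ax": 0, "ay": 0, "az": 0, "fingers": 0.35}, {"dx": -0.005, "dy": 0.005, "dz": 0.46, "ax": 0, "ay": 0, "az": 0, "fingers": 0.35}]'

```text
clock: 5.87
eef_pos: [0.408, -0.2855, 0.0324]
orientation: [[0.197, 0.98, 0.001], [0.98, -0.197, -0.001], [-0.001, 0.001, -1.0]]
ft_force: [0.6, -0.2, -0.4]
gripper_width: 0.0299
gripper_force: 0.0
```

Emit:
carry_out --motion '[{"dx": 0, "dy": 0, "dz": -0.1, "ax": 0, "ay": 0, "az": 0, "fingers": 0.35}, {"dx": 0, "dy": 0, "dz": -0.3, "ax": 0, "ay": 0, "az": 0, "fingers": 0.35}, {"dx": 0, "dy": 0, "dz": -0.5, "ax": 0, "ay": 0, "az": 0, "fingers": 0.5}, {"dx": 0, "dy": 0, "dz": -0.6, "ax": 0, "ay": 0, "az": 0, "fingers": 0.75}, {"dx": 0, "dy": 0, "dz": -0.6, "ax": 0, "ay": 0, "az": 0, "fingers": 0.75}]'

```text
clock: 6.28
eef_pos: [0.4107, -0.2874, 0.1572]
orientation: [[0.197, 0.98, 0.009], [0.98, -0.197, -0.006], [-0.004, 0.01, -1.0]]
ft_force: [1.0, -1.0, 0.4]
gripper_width: 0.0637
gripper_force: 0.0
```

```bash
python3 - <<'E'
from h import *
stat(); s=snap('wrist'); P=cloud(s); save(s['pixels'],'w6')
R0=np.radians(-11.4); R=np.array([[np.cos(R0),-np.sin(R0)],[np.sin(R0),np.cos(R0)]])
l=(P[...,:2]*1e3-[460.5,-296])@R; z=P[...,2]*1e3
for y in range(-70,110,15):
    k=(abs(l[...,1]-y)<3)&(abs(l[...,0]+55)<12)&(z>15)&(z<60); print(y,k.sum(),(np.median(l[k][:,0]).round(1),np.percentile(z[k],90).round(1)) if k.sum()>3 else '')
plan(665,-193,120,-83.2+90)
E
```

```text
t 6.3 tcp [ 410.7 -287.4  157.2] yang -11.4 q [-0.61  0.26 -0.34  0.96  0.    1.16] w 63.7 f [ 1.  -1.   0.4] 0.0
-70 0 
-55 74 (np.float64(-51.8), np.float64(34.2))
-40 109 (np.float64(-52.7), np.float64(34.4))
-25 135 (np.float64(-54.3), np.float64(33.6))
-10 80 (np.float64(-52.5), np.float64(33.8))
5 95 (np.float64(-52.5), np.float64(34.1))
20 117 (np.float64(-53.2), np.float64(35.0))
35 214 (np.float64(-54.7), np.float64(33.5))
50 92 (np.float64(-52.7), np.float64(32.8))
65 32 (np.float64(-52.7), np.float64(30.6))
80 46 (np.float64(-53.0), np.float64(30.8))
95 0 
turn 18.2 shift [0.711 1.159 0.179] turnshare [ 0.004  0.003 -0.211]
turn -161.8 shift [0.711 1.159 0.179] turnshare [ 0.004 -0.006  1.883]
```

The stylus lies level in both notches, at x −53 mm. Next is the tile.

Emit:
carry_out --motion '[{"dx": 0.66, "dy": 1, "dz": 0, "ax": 0, "ay": 0, "az": -0.21, "fingers": 0.75}, {"dx": 0.66, "dy": 1, "dz": 0, "ax": 0, "ay": 0, "az": -0.21, "fingers": 0.75}, {"dx": 0.66, "dy": 1, "dz": 0, "ax": 0, "ay": 0, "az": -0.21, "fingers": 0.75}, {"dx": 0.66, "dy": 1, "dz": 0, "ax": 0, "ay": 0, "az": -0.21, "fingers": 0.75}, {"dx": 0.66, "dy": 1, "dz": 0, "ax": 0, "ay": 0, "az": -0.21, "fingers": 0.75}, {"dx": 0.66, "dy": 1, "dz": 0, "ax": 0, "ay": 0, "az": -0.21, "fingers": 0.75}, {"dx": 0.66, "dy": 1, "dz": 0, "ax": 0, "ay": 0, "az": -0.21, "fingers": 0.75}, {"dx": 0.66, "dy": 1, "dz": 0, "ax": 0, "ay": 0, "az": -0.21, "fingers": 0.75}, {"dx": 0.66, "dy": 1, "dz": 0, "ax": 0, "ay": 0, "az": -0.21, "fingers": 0.75}]'

```text
clock: 7.08
eef_pos: [0.6281, -0.1948, 0.1499]
orientation: [[-0.116, 0.993, -0.004], [0.993, 0.116, 0.001], [0.001, -0.004, -1.0]]
ft_force: [-0.1, -0.1, -0.4]
gripper_width: 0.0641
gripper_force: 0.0
```

```bash
python3 - <<'E'
from h import *
stat(); s=snap('wrist'); save(s['pixels'],'w7'); P=cloud(s); hsv=cv2.cvtColor(s['pixels'],cv2.COLOR_RGB2HSV)
H,S,V=[hsv[...,i] for i in range(3)]
c=proj(s,[.665,-.193,.008])[0]; print(c,hsv[int(c[1]),int(c[0])])
b=blob(((H<12)|(H>170))&(S>85)&(P[...,2]<.02),c); print(b.sum(),rect(s,b,.008),np.median(P[b],0)*1e3)
plan(665,-193,60,6.8)
E
```

```text
t 7.1 tcp [ 628.1 -194.8  149.9] yang 6.7 q [-0.3   0.53  0.07  1.12 -0.    1.15] w 64.1 f [-0.1 -0.1 -0.4] 0.0
[362.84199054 189.12533419] [ 10 153 108]
3463 [ 665.8 -193.4   61.6   45.   -82.5] [ 665.6208334  -192.45759947    6.89018332]
turn 0.2 shift [-0.011  0.188  0.452] turnshare [-0.002 -0.001 -0.002]
turn -179.8 shift [-0.011  0.188  0.452] turnshare [-1.000e-03  3.000e-03  2.093e+00]
```

Emit:
carry_out --motion '[{"dx": -0.01, "dy": 0.19, "dz": 0.2, "ax": 0, "ay": 0, "az": 0, "fingers": 0.75}, {"dx": -0.01, "dy": 0.19, "dz": 0.4, "ax": 0, "ay": 0, "az": 0, "fingers": 0.75}, {"dx": -0.01, "dy": 0.19, "dz": 0.6, "ax": 0, "ay": 0, "az": 0, "fingers": 0.75}, {"dx": -0.01, "dy": 0.19, "dz": 0.7, "ax": 0, "ay": 0, "az": 0, "fingers": 0.75}, {"dx": -0.01, "dy": 0.19, "dz": 0.74, "ax": 0, "ay": 0, "az": 0, "fingers": 0.75}, {"dx": -0.01, "dy": 0.19, "dz": 0.75, "ax": 0, "ay": 0, "az": 0, "fingers": 0.75}, {"dx": -0.01, "dy": 0.19, "dz": 0.75, "ax": 0, "ay": 0, "az": 0, "fingers": 0.75}, {"dx": -0.01, "dy": 0.19, "dz": 0.75, "ax": 0, "ay": 0, "az": 0, "fingers": 0.4}, {"dx": -0.01, "dy": 0.19, "dz": 0.75, "ax": 0, "ay": 0, "az": 0, "fingers": 0.4}, {"dx": -0.01, "dy": 0.19, "dz": 0.75, "ax": 0, "ay": 0, "az": 0, "fingers": 0.4}, {"dx": -0.01, "dy": 0.19, "dz": 0.75, "ax": 0, "ay": 0, "az": 0, "fingers": 0.4}]' --newtons 50

```text
clock: 8.05
eef_pos: [0.6688, -0.1942, 0.0067]
orientation: [[-0.116, 0.993, 0.004], [0.993, 0.116, -0.003], [-0.004, 0.004, -1.0]]
ft_force: [-4.4, -0.5, 11.1]
gripper_width: 0.034
gripper_force: 5.5
```

The fingers closed to 34 mm on top of the tile, so they were too high. I lift, look again, and retry lower with a narrower opening.

Emit:
carry_out --motion '[{"dx": 0, "dy": 0, "dz": -0.05, "ax": 0, "ay": 0, "az": 0, "fingers": 0.4}, {"dx": 0, "dy": 0, "dz": -0.2, "ax": 0, "ay": 0, "az": 0, "fingers": 0.68}, {"dx": 0, "dy": -0.15, "dz": -0.5, "ax": 0, "ay": 0, "az": 0, "fingers": 0.68}, {"dx": 0, "dy": -0.15, "dz": -0.5, "ax": 0, "ay": 0, "az": 0, "fingers": 0.68}, {"dx": 0, "dy": -0.15, "dz": -0.5, "ax": 0, "ay": 0, "az": 0, "fingers": 0.68}, {"dx": 0, "dy": -0.15, "dz": -0.5, "ax": 0, "ay": 0, "az": 0, "fingers": 0.68}]'

```text
clock: 8.55
eef_pos: [0.6399, -0.197, 0.1063]
orientation: [[-0.116, 0.993, 0.008], [0.993, 0.116, -0.002], [-0.003, 0.007, -1.0]]
ft_force: [0.2, 0.2, 0.3]
gripper_width: 0.0581
gripper_force: 0.0
```

```bash
python3 - <<'E'
from h import *
stat(); s=snap('wrist'); save(s['pixels'],'w8'); P=cloud(s); hsv=cv2.cvtColor(s['pixels'],cv2.COLOR_RGB2HSV)
H,S,V=[hsv[...,i] for i in range(3)]
c=proj(s,[.665,-.193,.008])[0]; print(c)
b=blob(((H<12)|(H>170))&(S>85)&(P[...,2]<.02),c); print(b.sum(),rect(s,b,.008),np.median(P[b],0)*1e3,'table',np.median(P[max(int(c[1])-90,0):int(c[1])-70,int(c[0])-10:int(c[0])+10,2]))
# finger tips: dark points low within the tool frame
st=r.get_state(); q=(P-np.array(st['eef_pos']))@np.array(st['orientation'])*1e3
m=(V<60)&(abs(q[...,0])<15)&(abs(q[...,1])<50)&(q[...,2]<15); print('tip z rel',np.percentile(q[m][:,2],[95,99.5]))
plan(665.5,-193.3,60,7.2)
E
```

```text
t 8.6 tcp [ 639.9 -197.   106.3] yang 6.7 q [-0.3   0.57  0.02  1.02  0.    1.16] w 58.1 f [0.2 0.2 0.3] 0.0
[353.02493062 198.81725959]
4701 [ 669.6 -193.2   61.7   44.9  -82.9] [ 669.39231915 -191.91000293    6.91972988] table -0.0005208502411286686
tip z rel [-18.39649854  -8.93682851]
turn 0.5 shift [0.001 0.132 0.221] turnshare [ 0.003  0.001 -0.006]
turn -179.5 shift [0.001 0.132 0.221] turnshare [ 2.000e-03 -4.000e-03  2.088e+00]
```

View pics/w8.png

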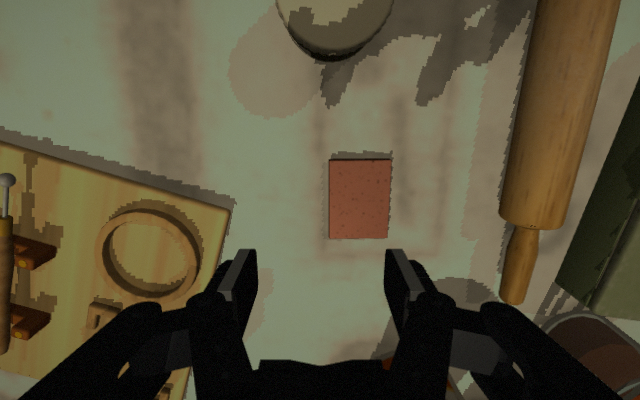

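The tile is at (359,199), free-standing and shifted about 4 mm. The open fingertips sit about 8 mm behind the TCP, so I go lower.

Emit:
carry_out --motion '[{"dx": 0, "dy": 0.152, "dz": 0.15, "ax": 0, "ay": 0, "az": -0.005, "fingers": 0.65}, {"dx": 0, "dy": 0.152, "dz": 0.35, "ax": 0, "ay": 0, "az": -0.005, "fingers": 0.65}, {"dx": 0, "dy": 0.152, "dz": 0.48, "ax": 0, "ay": 0, "az": -0.005, "fingers": 0.65}, {"dx": 0, "dy": 0.152, "dz": 0.53, "ax": 0, "ay": 0, "az": -0.005, "fingers": 0.65}, {"dx": 0, "dy": 0.152, "dz": 0.55, "ax": 0, "ay": 0, "az": -0.005, "fingers": 0.65}, {"dx": 0, "dy": 0.152, "dz": 0.55, "ax": 0, "ay": 0, "az": -0.005, "fingers": 0.65}, {"dx": 0, "dy": 0.152, "dz": 0.55, "ax": 0, "ay": 0, "az": -0.005, "fingers": 0.65}]'

```text
clock: 9.18
eef_pos: [0.6674, -0.1918, -0.0041]
orientation: [[-0.124, 0.992, -0.0], [0.992, 0.124, 0.001], [0.001, 0.0, -1.0]]
ft_force: [-9.9, 3.1, 24.9]
gripper_width: 0.0557
gripper_force: 12.9
```

Emit:
carry_out --motion '[{"dx": 0, "dy": 0, "dz": 0, "ax": 0, "ay": 0, "az": 0, "fingers": 0.45}, {"dx": 0, "dy": 0, "dz": 0, "ax": 0, "ay": 0, "az": 0, "fingers": 0.45}, {"dx": 0, "dy": 0, "dz": 0, "ax": 0, "ay": 0, "az": 0, "fingers": 0.45}, {"dx": 0, "dy": 0, "dz": 0, "ax": 0, "ay": 0, "az": 0, "fingers": 0.45}]'

```text
clock: 9.52
eef_pos: [0.6706, -0.1932, -0.002]
orientation: [[-0.124, 0.992, 0.006], [0.992, 0.124, -0.002], [-0.003, 0.006, -1.0]]
ft_force: [-5.6, 2.5, 29.3]
gripper_width: 0.0445
gripper_force: 62.0
```

Emit:
carry_out --motion '[{"dx": 0, "dy": 0, "dz": -0.05, "ax": 0, "ay": 0, "az": 0, "fingers": 0.4}, {"dx": 0, "dy": 0, "dz": -0.15, "ax": 0, "ay": 0, "az": 0, "fingers": 0.4}, {"dx": 0, "dy": 0, "dz": -0.3, "ax": 0, "ay": 0, "az": 0, "fingers": 0.4}, {"dx": 0, "dy": 0, "dz": -0.5, "ax": 0, "ay": 0, "az": 0, "fingers": 0.4}, {"dx": 0, "dy": 0, "dz": -0.6, "ax": 0, "ay": 0, "az": 0, "fingers": 0.4}, {"dx": 0, "dy": 0, "dz": -0.6, "ax": 0, "ay": 0, "az": 0, "fingers": 0.4}]'

```text
clock: 10.02
eef_pos: [0.6715, -0.1934, 0.1173]
orientation: [[-0.124, 0.992, 0.009], [0.992, 0.124, -0.002], [-0.004, 0.009, -1.0]]
ft_force: [0.8, 0.3, 0.5]
gripper_width: 0.0446
gripper_force: 51.5
```

```bash
python3 - <<'E'
from h import *
stat(); s=snap('wrist'); save(s['pixels'],'w9'); P=cloud(s); hsv=cv2.cvtColor(s['pixels'],cv2.COLOR_RGB2HSV)
H,S,V=[hsv[...,i] for i in range(3)]
st=r.get_state(); p=np.array(st['eef_pos']); Rt=np.array(st['orientation'])
b=blob(((H<12)|(H>170))&(S>85),(320,210)); q=(P[b]-p)@Rt*1e3; print(b.sum(),np.percentile(q,[2,50,98],axis=0).round(1), rect(s,b,p[2]+.004))
A=np.c_[q[:,:2],np.ones(len(q))]; print('slope',np.linalg.lstsq(A,q[:,2],rcond=None)[0])
R0=np.radians(-11.4); R=np.array([[np.cos(R0),-np.sin(R0)],[np.sin(R0),np.cos(R0)]])
t=np.array([460.5,-296])+R@[45,-50]; print(t); plan(*t,120,-11.4)
E
```

```text
t 10.0 tcp [ 671.5 -193.4  117.3] yang 7.1 q [-0.28  0.61  0.13  1.08  0.    1.17] w 44.6 f [0.8 0.3 0.5] 51.5
12743 [[-30.9 -20.2 -13.1]
 [  1.7   1.3 -11.8]
 [ 28.7  23.1 -10.5]] [ 672.  -198.3   66.2   49.2  -83.1]
slope [-1.21323027e-01  1.75772058e-03 -1.22912772e+01]
[ 494.72933584 -353.90813905]
turn -18.5 shift [-0.689 -0.97  -0.031] turnshare [0.003 0.001 0.215]
turn 161.5 shift [-0.689 -0.97  -0.031] turnshare [-1.000e-03  5.000e-03 -1.879e+00]
```

View pics/w9.png

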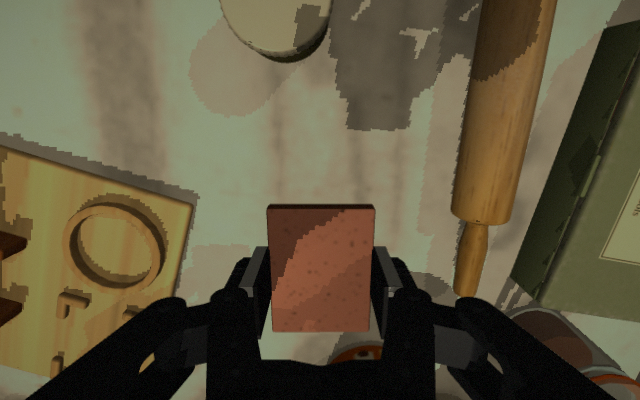

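The tile is held at (320,268), centred and nearly level. Carry it to the pocket.

Emit:
carry_out --motion '[{"dx": -0.685, "dy": -0.975, "dz": 0, "ax": 0, "ay": 0, "az": 0.215, "fingers": 0.4}, {"dx": -0.685, "dy": -0.975, "dz": 0, "ax": 0, "ay": 0, "az": 0.215, "fingers": 0.4}, {"dx": -0.685, "dy": -0.975, "dz": 0, "ax": 0, "ay": 0, "az": 0.215, "fingers": 0.4}, {"dx": -0.685, "dy": -0.975, "dz": 0, "ax": 0, "ay": 0, "az": 0.215, "fingers": 0.4}, {"dx": -0.685, "dy": -0.975, "dz": 0, "ax": 0, "ay": 0, "az": 0.215, "fingers": 0.4}, {"dx": -0.685, "dy": -0.975, "dz": 0, "ax": 0, "ay": 0, "az": 0.215, "fingers": 0.4}, {"dx": -0.685, "dy": -0.975, "dz": 0.2, "ax": 0, "ay": 0, "az": 0.215, "fingers": 0.4}, {"dx": -0.685, "dy": -0.975, "dz": 0.3, "ax": 0, "ay": 0, "az": 0.215, "fingers": 0.4}, {"dx": -0.685, "dy": -0.975, "dz": 0.3, "ax": 0, "ay": 0, "az": 0.215, "fingers": 0.4}]'

```text
clock: 10.82
eef_pos: [0.4859, -0.3499, 0.0451]
orientation: [[0.199, 0.98, -0.01], [0.98, -0.199, 0.008], [0.006, -0.012, -1.0]]
ft_force: [0.2, 0.4, -1.0]
gripper_width: 0.0443
gripper_force: 51.5
```

```bash
python3 - <<'E'
from h import *
stat(); plan(494.7,-353.9,10,-11.4)
s=snap('wrist'); save(s['pixels'],'w10'); P=cloud(s); z=P[...,2]*1e3
R0=np.radians(-11.4); R=np.array([[np.cos(R0),-np.sin(R0)],[np.sin(R0),np.cos(R0)]])
l=(P[...,:2]*1e3-[460.5,-296])@R
rg=(z>17)&(z<26)&(np.hypot(l[...,0]-45,l[...,1]-52)<48)&(l[...,0]>0); print(rg.sum(),cv2.minEnclosingCircle(np.float32(l[rg])))
E
```

```text
t 10.8 tcp [ 485.9 -349.9   45.1] yang -11.5 q [-0.62  0.52 -0.24  0.82  0.    1.15] w 44.3 f [ 0.2  0.4 -1. ] 51.5
turn 0.1 shift [-0.012  0.049  0.175] turnshare [-0.008 -0.004 -0.001]
turn -179.9 shift [-0.012  0.049  0.175] turnshare [-0.006  0.012  2.094]
5095 ((45.260650634765625, 51.31210708618164), 39.08016586303711)
```

Emit:
carry_out --motion '[{"dx": 0, "dy": 0, "dz": 0, "ax": 0, "ay": 0, "az": 0, "fingers": 0.4}, {"dx": 0, "dy": 0, "dz": 0, "ax": 0, "ay": 0, "az": 0, "fingers": 0.4}]'

```text
clock: 11.03
eef_pos: [0.4924, -0.3528, 0.0524]
orientation: [[0.196, 0.981, 0.001], [0.981, -0.196, -0.001], [-0.0, 0.001, -1.0]]
ft_force: [-0.1, 0.2, -1.1]
gripper_width: 0.0442
gripper_force: 51.5
```

```bash
python3 - <<'E'
from h import *
stat(); plan(494.7,-353.9,10,-11.4)
E
```

```text
t 11.0 tcp [ 492.4 -352.8   52.4] yang -11.3 q [-0.62  0.52 -0.23  0.82  0.    1.15] w 44.2 f [-0.1  0.2 -1.1] 51.5
turn -0.1 shift [-0.003  0.012  0.212] turnshare [0.001 0.    0.001]
turn 179.9 shift [-0.003  0.012  0.212] turnshare [-0.000e+00  1.000e-03 -2.094e+00]
```

Emit:
carry_out --motion '[{"dx": 0, "dy": 0, "dz": 0.08, "ax": 0, "ay": 0, "az": 0, "fingers": 0.4}, {"dx": 0, "dy": 0, "dz": 0.15, "ax": 0, "ay": 0, "az": 0, "fingers": 0.4}, {"dx": 0, "dy": 0, "dz": 0.19, "ax": 0, "ay": 0, "az": 0, "fingers": 0.4}, {"dx": 0, "dy": 0, "dz": 0.21, "ax": 0, "ay": 0, "az": 0, "fingers": 0.4}, {"dx": 0, "dy": 0, "dz": 0.21, "ax": 0, "ay": 0, "az": 0, "fingers": 0.4}, {"dx": 0, "dy": 0, "dz": 0.21, "ax": 0, "ay": 0, "az": 0, "fingers": 0.4}, {"dx": 0, "dy": 0, "dz": 0.21, "ax": 0, "ay": 0, "az": 0, "fingers": 0.4}]'

```text
clock: 11.62
eef_pos: [0.4922, -0.3531, 0.0105]
orientation: [[0.197, 0.98, 0.001], [0.98, -0.197, -0.001], [-0.001, 0.001, -1.0]]
ft_force: [0.2, 0.1, 0.4]
gripper_width: 0.0445
gripper_force: 51.6
```

Emit:
carry_out --motion '[{"dx": 0, "dy": 0.005, "dz": 0.008, "ax": 0, "ay": 0, "az": 0, "fingers": 0.4}, {"dx": 0, "dy": 0.005, "dz": 0.008, "ax": 0, "ay": 0, "az": 0, "fingers": 0.58}, {"dx": 0, "dy": 0.005, "dz": 0.008, "ax": 0, "ay": 0, "az": 0, "fingers": 0.62}, {"dx": 0, "dy": 0.005, "dz": 0.008, "ax": 0, "ay": 0, "az": 0, "fingers": 0.62}, {"dx": 0, "dy": 0.005, "dz": -0.1, "ax": 0, "ay": 0, "az": 0, "fingers": 0.62}, {"dx": 0, "dy": 0.005, "dz": -0.3, "ax": 0, "ay": 0, "az": 0, "fingers": 0.62}, {"dx": 0, "dy": 0.005, "dz": -0.5, "ax": 0, "ay": 0, "az": 0, "fingers": 0.7}, {"dx": 0, "dy": 0.005, "dz": -0.6, "ax": 0, "ay": 0, "az": 0, "fingers": 0.75}, {"dx": 0, "dy": 0.005, "dz": -0.6, "ax": 0, "ay": 0, "az": 0, "fingers": 0.75}, {"dx": 0, "dy": 0.005, "dz": -0.6, "ax": 0, "ay": 0, "az": 0, "fingers": 0.75}]'

```text
clock: 12.45
eef_pos: [0.4935, -0.3537, 0.1313]
orientation: [[0.197, 0.98, 0.003], [0.98, -0.197, -0.002], [-0.002, 0.003, -1.0]]
ft_force: [0.7, 1.0, -0.1]
gripper_width: 0.064
gripper_force: 0.0
```

```bash
python3 - <<'E'
from h import *
stat(); s=snap('wrist'); save(s['pixels'],'w11'); P=cloud(s); hsv=cv2.cvtColor(s['pixels'],cv2.COLOR_RGB2HSV)
H,S,V=[hsv[...,i] for i in range(3)]
b=blob(((H<12)|(H>170))&(S>85)&(P[...,2]<.03),(320,210)); q=P[b]*1e3
R0=np.radians(-11.4); R=np.array([[np.cos(R0),-np.sin(R0)],[np.sin(R0),np.cos(R0)]])
re=rect(s,b,.02); print(b.sum(),re,'local',(re[:2]-[460.5,-296])@R,np.percentile(q[:,2],[5,50,95]))
plan(670,77,150,0)
E
```

```text
t 12.4 tcp [ 493.5 -353.7  131.3] yang -11.4 q [-0.62  0.45 -0.12  1.    0.    1.15] w 64.0 f [ 0.7  1.  -0.1] 0.0
4260 [ 492.8 -353.6   61.3   44.7   78.6] local [ 43.04782175 -50.07928756] [17.7693337  18.86757124 19.98627706]
turn 11.4 shift [ 2.282  0.447 -0.102] turnshare [ 0.     0.    -0.132]
turn -168.6 shift [ 2.282  0.447 -0.102] turnshare [ 0.    -0.     1.962]
```

The tile is flat at (43, −50) in the board frame. Next is the bottle.

Emit:
carry_out --motion '[{"dx": 1, "dy": 0.25, "dz": -0.2, "ax": 0, "ay": 0, "az": -0.13, "fingers": 0.85}, {"dx": 1, "dy": 0.25, "dz": -0.2, "ax": 0, "ay": 0, "az": -0.13, "fingers": 0.85}, {"dx": 1, "dy": 0.25, "dz": -0.2, "ax": 0, "ay": 0, "az": -0.13, "fingers": 0.85}, {"dx": 1, "dy": 0.25, "dz": -0.2, "ax": 0, "ay": 0, "az": -0.13, "fingers": 0.85}, {"dx": 1, "dy": 0.25, "dz": -0.2, "ax": 0, "ay": 0, "az": -0.13, "fingers": 0.85}, {"dx": 1, "dy": 0.25, "dz": -0.2, "ax": 0, "ay": 0, "az": -0.13, "fingers": 0.85}, {"dx": 1, "dy": 0.25, "dz": -0.2, "ax": 0, "ay": 0, "az": -0.13, "fingers": 0.85}]'

```text
clock: 13.08
eef_pos: [0.5809, -0.1642, 0.1679]
orientation: [[-0.001, 1.0, -0.003], [1.0, 0.001, 0.001], [0.001, -0.003, -1.0]]
ft_force: [0.5, -0.2, -0.5]
gripper_width: 0.0726
gripper_force: 0.0
```

```bash
python3 - <<'E'
from h import *
stat(); plan(670,77,170,0)
E
```

```text
t 13.1 tcp [ 580.9 -164.2  167.9] yang 0.1 q [-0.28  0.43 -0.06  1.09 -0.    1.29] w 72.6 f [ 0.5 -0.2 -0.5] 0.0
turn -0.1 shift [ 1.205  0.447 -0.011] turnshare [-0.002 -0.     0.001]
turn 179.9 shift [ 1.205  0.447 -0.011] turnshare [ 1.000e-03 -3.000e-03 -2.094e+00]
```

Emit:
carry_out --motion '[{"dx": 1, "dy": 0.4, "dz": 0, "ax": 0, "ay": 0, "az": 0, "fingers": 0.85}, {"dx": 1, "dy": 0.4, "dz": 0, "ax": 0, "ay": 0, "az": 0, "fingers": 0.85}, {"dx": 1, "dy": 0.4, "dz": 0, "ax": 0, "ay": 0, "az": 0, "fingers": 0.85}, {"dx": 1, "dy": 0.4, "dz": 0, "ax": 0, "ay": 0, "az": 0, "fingers": 0.85}, {"dx": 1, "dy": 0.4, "dz": 0, "ax": 0, "ay": 0, "az": 0, "fingers": 0.85}, {"dx": 1, "dy": 0.4, "dz": 0, "ax": 0, "ay": 0, "az": 0, "fingers": 0.85}, {"dx": 1, "dy": 0.4, "dz": 0, "ax": 0, "ay": 0, "az": 0, "fingers": 0.85}, {"dx": 1, "dy": 0.4, "dz": 0, "ax": 0, "ay": 0, "az": 0, "fingers": 0.85}]'

```text
clock: 13.75
eef_pos: [0.6603, 0.0317, 0.1678]
orientation: [[0.004, 1.0, -0.004], [1.0, -0.004, -0.001], [-0.001, -0.004, -1.0]]
ft_force: [-0.4, -0.4, 0.3]
gripper_width: 0.0723
gripper_force: 0.0
```

```bash
python3 - <<'E'
from h import *
stat(); s=snap('wrist'); save(s['pixels'],'w12'); P=cloud(s)
m=(abs(P[...,0]-.67)<.05)&(abs(P[...,1]-.077)<.05)&(P[...,2]<.09)
for z0,z1 in((.06,.08),(.015,.045)):
    q=P[m&(P[...,2]>z0)&(P[...,2]<z1)]
    (cx,cy),rr=cv2.minEnclosingCircle(np.float32(q[:,:2]*1000)); print(z0,len(q),cx,cy,rr,np.percentile(q*1e3,[1,50,99],axis=0).round(1))
plan(670,77,170,0)
E
```

```text
t 13.8 tcp [660.3  31.7 167.8] yang -0.2 q [ 0.05  0.53  0.11  1.16 -0.    1.62] w 72.3 f [-0.4 -0.4  0.3] 0.0
0.06 1790 671.5743408203125 77.3765869140625 17.179555892944336 [[655.8  62.   65.7]
 [671.5  78.   68.7]
 [687.2  93.7  70.5]]
0.015 967 671.7518310546875 76.61055755615234 24.534914016723633 [[648.5  53.   27.2]
 [668.6  85.2  38.8]
 [695.4  99.9  44.9]]
turn 0.3 shift [ 0.23   0.048 -0.009] turnshare [-0.002  0.001 -0.003]
turn -179.7 shift [ 0.23   0.048 -0.009] turnshare [1.000e-03 3.000e-03 2.091e+00]
```

Emit:
carry_out --motion '[{"dx": 0.228, "dy": 0.055, "dz": 0, "ax": 0, "ay": 0, "az": 0, "fingers": 0.85}, {"dx": 0.228, "dy": 0.055, "dz": 0.1, "ax": 0, "ay": 0, "az": 0, "fingers": 0.85}, {"dx": 0.228, "dy": 0.055, "dz": 0.2, "ax": 0, "ay": 0, "az": 0, "fingers": 0.85}, {"dx": 0.228, "dy": 0.055, "dz": 0.4, "ax": 0, "ay": 0, "az": 0, "fingers": 0.85}, {"dx": 0.228, "dy": 0.055, "dz": 0.55, "ax": 0, "ay": 0, "az": 0, "fingers": 0.85}, {"dx": 0.228, "dy": 0.055, "dz": 0.7, "ax": 0, "ay": 0, "az": 0, "fingers": 0.85}, {"dx": 0.228, "dy": 0.055, "dz": 0.77, "ax": 0, "ay": 0, "az": 0, "fingers": 0.85}, {"dx": 0.228, "dy": 0.055, "dz": 0.79, "ax": 0, "ay": 0, "az": 0, "fingers": 0.85}, {"dx": 0.228, "dy": 0.055, "dz": 0.79, "ax": 0, "ay": 0, "az": 0, "fingers": 0.85}, {"dx": 0.228, "dy": 0.055, "dz": 0.79, "ax": 0, "ay": 0, "az": 0, "fingers": 0.85}]'

```text
clock: 14.63
eef_pos: [0.6731, 0.077, 0.0126]
orientation: [[0.006, 1.0, 0.001], [1.0, -0.006, -0.0], [-0.0, 0.001, -1.0]]
ft_force: [0.1, -0.3, 0.9]
gripper_width: 0.0728
gripper_force: 0.0
```

Emit:
carry_out --motion '[{"dx": 0, "dy": 0, "dz": 0, "ax": 0, "ay": 0, "az": 0, "fingers": 0.5}, {"dx": 0, "dy": 0, "dz": 0, "ax": 0, "ay": 0, "az": 0, "fingers": 0.45}, {"dx": 0, "dy": 0, "dz": 0, "ax": 0, "ay": 0, "az": 0, "fingers": 0.45}, {"dx": 0, "dy": 0, "dz": 0, "ax": 0, "ay": 0, "az": 0, "fingers": 0.45}, {"dx": 0, "dy": 0, "dz": 0, "ax": 0, "ay": 0, "az": 0, "fingers": 0.45}]'

```text
clock: 15.05
eef_pos: [0.6743, 0.0785, 0.0141]
orientation: [[0.003, 1.0, 0.004], [1.0, -0.003, -0.0], [-0.0, 0.004, -1.0]]
ft_force: [-1.0, -0.7, 6.2]
gripper_width: 0.0461
gripper_force: 51.8
```

Emit:
carry_out --motion '[{"dx": 0, "dy": 0, "dz": -0.1, "ax": 0, "ay": 0, "az": 0, "fingers": 0.45}, {"dx": 0, "dy": 0, "dz": -0.3, "ax": 0, "ay": 0, "az": 0, "fingers": 0.45}, {"dx": 0, "dy": 0, "dz": -0.5, "ax": 0, "ay": 0, "az": 0, "fingers": 0.45}, {"dx": 0, "dy": 0, "dz": -0.7, "ax": 0, "ay": 0, "az": 0, "fingers": 0.45}, {"dx": -0.1, "dy": -0.1, "dz": -0.8, "ax": 0, "ay": 0, "az": 0, "fingers": 0.45}, {"dx": -0.25, "dy": -0.25, "dz": -0.8, "ax": 0, "ay": 0, "az": 0, "fingers": 0.45}, {"dx": -0.4, "dy": -0.4, "dz": -0.8, "ax": 0, "ay": 0, "az": 0, "fingers": 0.45}, {"dx": -0.55, "dy": -0.55, "dz": -0.8, "ax": 0, "ay": 0, "az": 0, "fingers": 0.45}, {"dx": -0.7, "dy": -0.7, "dz": -0.8, "ax": 0, "ay": 0, "az": 0, "fingers": 0.45}, {"dx": -0.85, "dy": -0.77, "dz": -0.8, "ax": 0, "ay": 0, "az": 0, "fingers": 0.45}, {"dx": -1, "dy": -0.77, "dz": -0.8, "ax": 0, "ay": 0, "az": 0, "fingers": 0.45}, {"dx": -1, "dy": -0.77, "dz": -0.8, "ax": 0, "ay": 0, "az": 0, "fingers": 0.45}, {"dx": -1, "dy": -0.77, "dz": -0.8, "ax": 0, "ay": 0, "az": 0, "fingers": 0.45}]'

```text
clock: 16.13
eef_pos: [0.518, -0.1221, 0.1725]
orientation: [[0.006, 1.0, 0.002], [1.0, -0.006, -0.0], [-0.0, 0.002, -1.0]]
ft_force: [-0.9, 0.1, -1.8]
gripper_width: 0.046
gripper_force: 51.7
```

```bash
python3 - <<'E'
from h import *
stat(); plan(514.9,-253.9,100,0)
E
```

```text
t 16.1 tcp [ 518.  -122.1  172.5] yang -0.4 q [-0.23  0.3  -0.24  1.03  0.    1.35] w 46.0 f [-0.9  0.1 -1.8] 51.7
turn 0.4 shift [-0.659 -0.012  0.362] turnshare [ 0.001  0.    -0.004]
turn -179.6 shift [-0.659 -0.012  0.362] turnshare [ 0.00e+00 -2.00e-03  2.09e+00]
```

Emit:
carry_out --motion '[{"dx": -0.2, "dy": -0.015, "dz": 0, "ax": 0, "ay": 0, "az": 0, "fingers": 0.45}, {"dx": -0.4, "dy": -0.015, "dz": 0.1, "ax": 0, "ay": 0, "az": 0, "fingers": 0.45}, {"dx": -0.58, "dy": -0.015, "dz": 0.25, "ax": 0, "ay": 0, "az": 0, "fingers": 0.45}, {"dx": -0.66, "dy": -0.015, "dz": 0.4, "ax": 0, "ay": 0, "az": 0, "fingers": 0.45}, {"dx": -0.66, "dy": -0.015, "dz": 0.5, "ax": 0, "ay": 0, "az": 0, "fingers": 0.45}, {"dx": -0.66, "dy": -0.015, "dz": 0.5, "ax": 0, "ay": 0, "az": 0, "fingers": 0.45}, {"dx": -0.66, "dy": -0.015, "dz": 0.5, "ax": 0, "ay": 0, "az": 0, "fingers": 0.45}, {"dx": -0.66, "dy": -0.015, "dz": 0.5, "ax": 0, "ay": 0, "az": 0, "fingers": 0.45}]'

```text
clock: 16.8
eef_pos: [0.5158, -0.252, 0.073]
orientation: [[0.002, 1.0, 0.002], [1.0, -0.002, -0.0], [-0.0, 0.002, -1.0]]
ft_force: [1.1, 0.4, -0.7]
gripper_width: 0.0459
gripper_force: 51.7
```

```bash
python3 - <<'E'
from h import *
stat(); plan(514.9,-253.9,27,0)
s=snap('wrist'); save(s['pixels'],'w13'); P=cloud(s)
st=r.get_state(); p=np.array(st['eef_pos']); Rt=np.array(st['orientation'])
q=(P.reshape(-1,3)-p)@Rt*1e3; hsv=cv2.cvtColor(s['pixels'],cv2.COLOR_RGB2HSV).reshape(-1,3)
k=(abs(q[:,0])<40)&(abs(q[:,1])<20)&(q[:,2]<-46)&(q[:,2]>-75)&(hsv[:,2]>70); print(k.sum(),np.percentile(q[k],[2,50,98],axis=0).round(1))
E
```

```text
t 16.8 tcp [ 515.8 -252.    73. ] yang -0.1 q [-0.45  0.45 -0.29  0.83  0.    1.12] w 45.9 f [ 1.1  0.4 -0.7] 51.7
turn 0.1 shift [-0.009 -0.005  0.23 ] turnshare [ 0.001  0.    -0.001]
turn -179.9 shift [-0.009 -0.005  0.23 ] turnshare [ 0.000e+00 -2.000e-03  2.093e+00]
6614 [[ -6.2 -16.  -55.3]
 [  5.4  -0.4 -53.8]
 [ 16.2  14.  -47.9]]
```

Emit:
carry_out --motion '[{"dx": -0.009, "dy": -0.005, "dz": 0.1, "ax": 0, "ay": 0, "az": 0, "fingers": 0.45}, {"dx": -0.009, "dy": -0.005, "dz": 0.17, "ax": 0, "ay": 0, "az": 0, "fingers": 0.45}, {"dx": -0.009, "dy": -0.005, "dz": 0.21, "ax": 0, "ay": 0, "az": 0, "fingers": 0.45}, {"dx": -0.009, "dy": -0.005, "dz": 0.225, "ax": 0, "ay": 0, "az": 0, "fingers": 0.45}, {"dx": -0.009, "dy": -0.005, "dz": 0.23, "ax": 0, "ay": 0, "az": 0, "fingers": 0.45}, {"dx": -0.009, "dy": -0.005, "dz": 0.23, "ax": 0, "ay": 0, "az": 0, "fingers": 0.45}, {"dx": -0.009, "dy": -0.005, "dz": 0.23, "ax": 0, "ay": 0, "az": 0, "fingers": 0.45}]'

```text
clock: 17.43
eef_pos: [0.5144, -0.2549, 0.0268]
orientation: [[0.003, 1.0, 0.002], [1.0, -0.003, -0.001], [-0.001, 0.002, -1.0]]
ft_force: [0.4, -0.8, -1.6]
gripper_width: 0.0459
gripper_force: 51.7
```

Emit:
carry_out --motion '[{"dx": 0, "dy": 0, "dz": 0.008, "ax": 0, "ay": 0, "az": 0, "fingers": 0.45}, {"dx": 0, "dy": 0, "dz": 0.008, "ax": 0, "ay": 0, "az": 0, "fingers": 0.45}, {"dx": 0, "dy": 0, "dz": 0.008, "ax": 0, "ay": 0, "az": 0, "fingers": 0.6}, {"dx": 0, "dy": 0, "dz": 0.008, "ax": 0, "ay": 0, "az": 0, "fingers": 0.75}, {"dx": 0, "dy": 0, "dz": 0.008, "ax": 0, "ay": 0, "az": 0, "fingers": 0.75}, {"dx": 0, "dy": 0, "dz": 0.008, "ax": 0, "ay": 0, "az": 0, "fingers": 0.75}, {"dx": 0, "dy": 0, "dz": -0.1, "ax": 0, "ay": 0, "az": 0, "fingers": 0.75}, {"dx": 0, "dy": 0, "dz": -0.3, "ax": 0, "ay": 0, "az": 0, "fingers": 0.75}, {"dx": 0, "dy": 0, "dz": -0.5, "ax": 0, "ay": 0, "az": 0, "fingers": 0.75}, {"dx": 0, "dy": 0, "dz": -0.7, "ax": 0, "ay": 0, "az": 0, "fingers": 0.75}, {"dx": 0, "dy": 0, "dz": -0.7, "ax": 0, "ay": 0, "az": 0, "fingers": 0.75}, {"dx": 0, "dy": 0, "dz": -0.7, "ax": 0, "ay": 0, "az": 0, "fingers": 0.75}]'

```text
clock: 18.43
eef_pos: [0.5157, -0.2558, 0.1688]
orientation: [[0.004, 1.0, 0.006], [1.0, -0.004, -0.003], [-0.003, 0.006, -1.0]]
ft_force: [-0.9, 0.7, 0.3]
gripper_width: 0.0639
gripper_force: 0.0
```

```bash
python3 - <<'E'
from h import *
stat(); s=snap('wrist'); save(s['pixels'],'w14'); P=cloud(s)
R0=np.radians(-11.4); R=np.array([[np.cos(R0),-np.sin(R0)],[np.sin(R0),np.cos(R0)]])
l=(P[...,:2]*1e3-[460.5,-296])@R; m=(np.hypot(l[...,0]-45,l[...,1]-52)<40)&(P[...,2]>.07)&(P[...,2]<.1)
print(m.sum(),cv2.minEnclosingCircle(np.float32(l[m])),np.percentile(P[m][:,2],[2,50,98]))
m=(np.hypot(l[...,0]-45,l[...,1]-52)<45)&(P[...,2]>.018)&(P[...,2]<.025);print('ring',cv2.minEnclosingCircle(np.float32(l[m])))
# trim/rib route
plan(661.5,200.5,150,-9.4)
E
```

```text
t 18.4 tcp [ 515.7 -255.8  168.8] yang -0.2 q [-0.46  0.37 -0.14  1.05  0.    1.11] w 63.9 f [-0.9  0.7  0.3] 0.0
1743 ((44.72311782836914, 50.08656311035156), 17.164594650268555) [0.07354416 0.08059104 0.08211465]
ring ((45.36077880859375, 51.40109634399414), 39.022281646728516)
turn -9.2 shift [2.28  0.729 0.082] turnshare [0.001 0.001 0.107]
turn 170.8 shift [2.28  0.729 0.082] turnshare [-1.000e-03  2.000e-03 -1.987e+00]
```

The bottle is upright and centred in the ring. Next is the rib.

Emit:
carry_out --motion '[{"dx": 1, "dy": 0.3, "dz": 0, "ax": 0, "ay": 0, "az": 0, "fingers": 0.75}, {"dx": 1, "dy": 0.3, "dz": 0, "ax": 0, "ay": 0, "az": 0, "fingers": 0.75}, {"dx": 1, "dy": 0.3, "dz": 0, "ax": 0, "ay": 0, "az": 0, "fingers": 0.75}, {"dx": 1, "dy": 0.3, "dz": 0, "ax": 0, "ay": 0, "az": 0, "fingers": 0.75}, {"dx": 1, "dy": 0.3, "dz": 0, "ax": 0, "ay": 0, "az": 0, "fingers": 0.75}, {"dx": 1, "dy": 0.3, "dz": 0, "ax": 0, "ay": 0, "az": 0, "fingers": 0.75}]'

```text
clock: 18.98
eef_pos: [0.5747, -0.0481, 0.1634]
orientation: [[-0.004, 1.0, -0.002], [1.0, 0.004, 0.004], [0.004, -0.002, -1.0]]
ft_force: [0.7, -1.6, -0.8]
gripper_width: 0.064
gripper_force: 0.0
```

Emit:
carry_out --motion '[{"dx": 1, "dy": 0.4, "dz": 0, "ax": 0, "ay": 0, "az": 0.107, "fingers": 0.75}, {"dx": 1, "dy": 0.4, "dz": 0, "ax": 0, "ay": 0, "az": 0.107, "fingers": 0.75}, {"dx": 1, "dy": 0.4, "dz": 0, "ax": 0, "ay": 0, "az": 0.107, "fingers": 0.75}, {"dx": 1, "dy": 0.4, "dz": 0, "ax": 0, "ay": 0, "az": 0.107, "fingers": 0.75}, {"dx": 1, "dy": 0.4, "dz": 0, "ax": 0, "ay": 0, "az": 0.107, "fingers": 0.75}, {"dx": 1, "dy": 0.4, "dz": 0, "ax": 0, "ay": 0, "az": 0.107, "fingers": 0.75}, {"dx": 1, "dy": 0.4, "dz": 0, "ax": 0, "ay": 0, "az": 0.107, "fingers": 0.75}, {"dx": 1, "dy": 0.4, "dz": 0, "ax": 0, "ay": 0, "az": 0.107, "fingers": 0.75}]'

```text
clock: 19.65
eef_pos: [0.6536, 0.1446, 0.1634]
orientation: [[0.162, 0.987, -0.004], [0.987, -0.162, -0.002], [-0.002, -0.004, -1.0]]
ft_force: [-0.1, -0.9, 0.1]
gripper_width: 0.0638
gripper_force: 0.0
```

```bash
python3 - <<'E'
from h import *
stat(); s=snap('wrist'); save(s['pixels'],'w15'); P=cloud(s); hsv=cv2.cvtColor(s['pixels'],cv2.COLOR_RGB2HSV)
H,S,V=[hsv[...,i] for i in range(3)]
c=proj(s,[.661,.2005,.008])[0]; print(c,hsv[int(c[1]),int(c[0])])
b=blob((H<25)&(S>150)&(P[...,2]<.02)&(P[...,2]>.003),c); print(b.sum(),rect(s,b,.007),np.median(P[b],0)*1e3)
plan(661.5,200.5,100,-9.4)
E
```

```text
t 19.6 tcp [653.6 144.6 163.4] yang -9.3 q [ 0.22  0.54  0.13  1.16 -0.    1.95] w 63.8 f [-0.1 -0.9  0.1] 0.0
[318.59477888 118.62839334] [ 19 223 136]
5411 [662.8 200.4  91.1  49.4  80.5] [660.60815952 202.85557509   7.88966691]
turn 0.0 shift [ 0.288 -0.006  0.319] turnshare [-0.002  0.001 -0.   ]
turn -180.0 shift [ 0.288 -0.006  0.319] turnshare [2.000e-03 4.000e-03 2.094e+00]
```

View pics/w15.png

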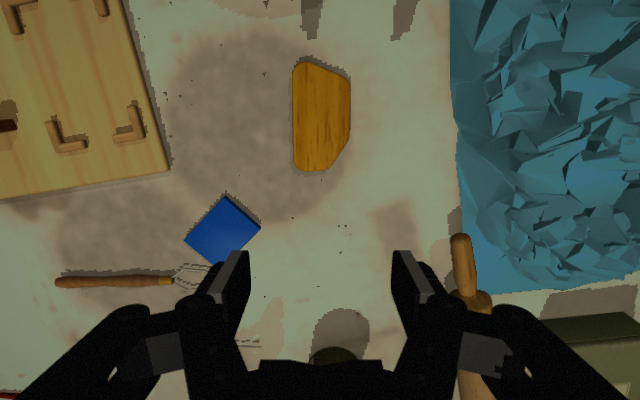

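The rib at (322,116) is the large one. The straight side is on the left and the bulge on the right. Going down over its middle.

Emit:
carry_out --motion '[{"dx": 0.283, "dy": 0, "dz": 0.1, "ax": 0, "ay": 0, "az": 0, "fingers": 0.71}, {"dx": 0.283, "dy": 0, "dz": 0.25, "ax": 0, "ay": 0, "az": 0, "fingers": 0.71}, {"dx": 0.283, "dy": 0, "dz": 0.4, "ax": 0, "ay": 0, "az": 0, "fingers": 0.71}, {"dx": 0.283, "dy": 0, "dz": 0.55, "ax": 0, "ay": 0, "az": 0, "fingers": 0.71}, {"dx": 0.283, "dy": 0, "dz": 0.7, "ax": 0, "ay": 0, "az": 0, "fingers": 0.71}, {"dx": 0.283, "dy": 0, "dz": 0.75, "ax": 0, "ay": 0, "az": 0, "fingers": 0.71}, {"dx": 0.283, "dy": 0, "dz": 0.75, "ax": 0, "ay": 0, "az": 0, "fingers": 0.71}, {"dx": 0.283, "dy": 0, "dz": 0.75, "ax": 0, "ay": 0, "az": 0, "fingers": 0.71}]'

```text
clock: 20.37
eef_pos: [0.6639, 0.1992, 0.0161]
orientation: [[0.165, 0.986, -0.001], [0.986, -0.165, -0.0], [-0.001, -0.001, -1.0]]
ft_force: [0.0, -1.1, 0.2]
gripper_width: 0.0605
gripper_force: 0.0
```

```bash
python3 - <<'E'
from h import *
stat(); plan(662.8,200.4,-2.5,-9.5)
E
```

```text
t 20.4 tcp [663.9 199.2  16.1] yang -9.5 q [ 0.29  0.68 -0.01  0.88 -0.    2.03] w 60.5 f [ 0.  -1.1  0.2] 0.0
turn -0.0 shift [ 0.005 -0.006  0.093] turnshare [-0.001  0.     0.   ]
turn 180.0 shift [ 0.005 -0.006  0.093] turnshare [-1.000e-03 -1.000e-03 -2.094e+00]
```

Emit:
carry_out --motion '[{"dx": 0.005, "dy": -0.006, "dz": 0.05, "ax": 0, "ay": 0, "az": 0, "fingers": 0.71}, {"dx": 0.005, "dy": -0.006, "dz": 0.09, "ax": 0, "ay": 0, "az": 0, "fingers": 0.71}, {"dx": 0.005, "dy": -0.006, "dz": 0.093, "ax": 0, "ay": 0, "az": 0, "fingers": 0.71}, {"dx": 0.005, "dy": -0.006, "dz": 0.093, "ax": 0, "ay": 0, "az": 0, "fingers": 0.71}, {"dx": 0.005, "dy": -0.006, "dz": 0.093, "ax": 0, "ay": 0, "az": 0, "fingers": 0.5}, {"dx": 0.005, "dy": -0.006, "dz": 0.093, "ax": 0, "ay": 0, "az": 0, "fingers": 0.45}, {"dx": 0.005, "dy": -0.006, "dz": 0.093, "ax": 0, "ay": 0, "az": 0, "fingers": 0.45}, {"dx": 0.005, "dy": -0.006, "dz": 0.093, "ax": 0, "ay": 0, "az": 0, "fingers": 0.45}, {"dx": 0.005, "dy": -0.006, "dz": 0.093, "ax": 0, "ay": 0, "az": 0, "fingers": 0.45}]'

```text
clock: 21.12
eef_pos: [0.6638, 0.2022, -0.002]
orientation: [[0.163, 0.987, 0.002], [0.987, -0.163, 0.001], [0.001, 0.001, -1.0]]
ft_force: [-0.4, 0.6, 4.4]
gripper_width: 0.0474
gripper_force: 51.8
```

Gripped at 47 mm. Lifting and measuring the trim board from here.

Emit:
carry_out --motion '[{"dx": 0, "dy": 0, "dz": -0.1, "ax": 0, "ay": 0, "az": 0, "fingers": 0.45}, {"dx": 0, "dy": 0, "dz": -0.3, "ax": 0, "ay": 0, "az": 0, "fingers": 0.45}, {"dx": 0, "dy": 0, "dz": -0.5, "ax": 0, "ay": 0, "az": 0, "fingers": 0.45}, {"dx": 0, "dy": -0.2, "dz": -0.7, "ax": 0, "ay": 0, "az": 0, "fingers": 0.45}, {"dx": -0.05, "dy": -0.35, "dz": -0.7, "ax": 0, "ay": 0, "az": 0, "fingers": 0.45}, {"dx": -0.1, "dy": -0.55, "dz": -0.7, "ax": 0, "ay": 0, "az": 0, "fingers": 0.45}, {"dx": -0.1, "dy": -0.7, "dz": -0.7, "ax": 0, "ay": 0, "az": 0, "fingers": 0.45}, {"dx": -0.1, "dy": -0.7, "dz": -0.7, "ax": 0, "ay": 0, "az": 0, "fingers": 0.45}, {"dx": -0.1, "dy": -0.7, "dz": -0.7, "ax": 0, "ay": 0, "az": 0, "fingers": 0.45}]'

```text
clock: 21.87
eef_pos: [0.5196, 0.2048, 0.1371]
orientation: [[0.162, 0.987, -0.001], [0.987, -0.162, -0.001], [-0.001, -0.001, -1.0]]
ft_force: [0.4, -0.4, -0.6]
gripper_width: 0.0474
gripper_force: 51.7
```

```bash
python3 - <<'E'
from h import *
stat(); s=snap('wrist'); save(s['pixels'],'w16'); P=cloud(s); hsv=cv2.cvtColor(s['pixels'],cv2.COLOR_RGB2HSV)
H,S,V=[hsv[...,i] for i in range(3)]
st=r.get_state(); p=np.array(st['eef_pos']); Rt=np.array(st['orientation']); z=P[...,2]*1e3
m=(H<25)&(S>150)&(P[...,2]>.1)
if m.sum()>100:
    q=(P[m]-p)@Rt*1e3; print('rib',m.sum(),np.percentile(q,[2,50,98],axis=0).round(1))
b=(z>6)&(z<16)&(P[...,0]<.56)&(P[...,0]>.3)&(P[...,1]>.155)&(P[...,1]<.4)
b=blob(cv2.morphologyEx(b.astype(np.uint8),cv2.MORPH_OPEN,np.ones((3,3))),proj(s,[.47,.27,.012])[0]); print('trim',b.sum(),rect(s,b,.012),np.percentile(P[b],[1,99],axis=0))
for nm,k in (('rest',(z>28)&(z<45)&(P[...,0]<.42)&(P[...,0]>.3)&(abs(P[...,1]-.271)<.06)),('pocket',(z>15.5)&(z<22)&(P[...,0]<.53)&(P[...,0]>.42)&(abs(P[...,1]-.271)<.075))):
    if k.sum()>20: print(nm,k.sum(),np.percentile(P[k]*1e3,[1,50,99],axis=0).round(1),rect(s,cv2.dilate(k.astype(np.uint8),np.ones((45,45))),.02) )
E
```

```text
t 21.9 tcp [519.6 204.8 137.1] yang -9.3 q [ 0.38  0.37 -0.23  0.97 -0.    2.11] w 47.4 f [ 0.4 -0.4 -0.6] 51.7
rib 19641 [[-43.4 -26.6 -82.6]
 [  5.9  -4.1  -9.7]
 [ 41.8  23.   -8.2]]
trim 48450 [426.5 272.6 188.6 187.9  -0. ] [[0.33393308 0.18162464 0.00963892]
 [0.51864448 0.36377504 0.01327387]]
rest 1303 [[342.7 236.2  28.3]
 [385.9 300.2  34.8]
 [400.  309.3  36.9]] [361.7 305.1 109.8  47.8  -0. ]
pocket 2343 [[430.1 211.1  15.9]
 [451.7 319.9  18.2]
 [511.2 334.5  20. ]] [4.701e+02 3.195e+02 1.194e+02 6.200e+01 1.000e-01]
```

View pics/w16.png

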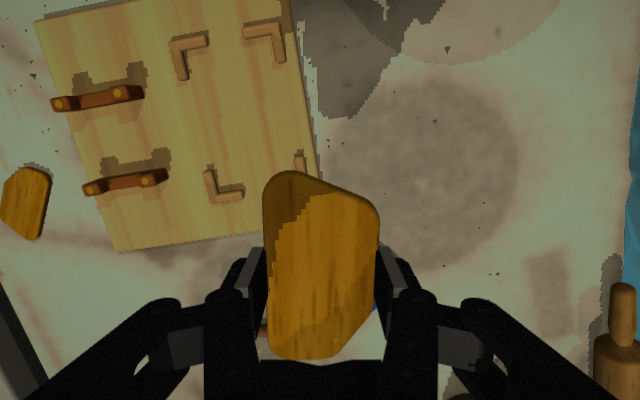

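The rib is held level, and the trim board with pocket blocks at (190,55), (268,40) and (222,187) is in view. Move over the pocket and down.

Emit:
carry_out --motion '[{"dx": 0.15, "dy": -0.15, "dz": 0, "ax": 0, "ay": 0, "az": -0.05, "fingers": 0.45}, {"dx": 0.3, "dy": -0.288, "dz": 0, "ax": 0, "ay": 0, "az": -0.108, "fingers": 0.45}, {"dx": 0.3, "dy": -0.288, "dz": 0.1, "ax": 0, "ay": 0, "az": -0.108, "fingers": 0.45}, {"dx": 0.3, "dy": -0.288, "dz": 0.25, "ax": 0, "ay": 0, "az": -0.108, "fingers": 0.45}, {"dx": 0.3, "dy": -0.288, "dz": 0.4, "ax": 0, "ay": 0, "az": -0.108, "fingers": 0.45}, {"dx": 0.3, "dy": -0.288, "dz": 0.5, "ax": 0, "ay": 0, "az": -0.108, "fingers": 0.45}, {"dx": 0.3, "dy": -0.288, "dz": 0.5, "ax": 0, "ay": 0, "az": -0.108, "fingers": 0.45}, {"dx": 0.3, "dy": -0.288, "dz": 0.5, "ax": 0, "ay": 0, "az": -0.108, "fingers": 0.45}, {"dx": 0.3, "dy": -0.288, "dz": 0.5, "ax": 0, "ay": 0, "az": -0.108, "fingers": 0.45}]'

```text
clock: 22.67
eef_pos: [0.4766, 0.2743, 0.0379]
orientation: [[0.003, 1.0, 0.002], [1.0, -0.003, 0.001], [0.001, 0.002, -1.0]]
ft_force: [0.1, -0.0, -0.3]
gripper_width: 0.0472
gripper_force: 51.7
```

```bash
python3 - <<'E'
from h import *
stat(); s=snap('wrist'); save(s['pixels'],'w17'); P=cloud(s); hsv=cv2.cvtColor(s['pixels'],cv2.COLOR_RGB2HSV); z=P[...,2]*1e3
H,S,V=[hsv[...,i] for i in range(3)]
m=(H<25)&(S>150)&(z>30)&(z<60)&(P[...,0]>.42); print('rib',m.sum(),np.percentile(P[m]*1e3,[1,50,99],axis=0).round(1))
k=(z>15.5)&(z<22)&(P[...,0]<.53)&(P[...,0]>.42)&(abs(P[...,1]-.2725)<.075); print('pocket',k.sum(),np.percentile(P[k]*1e3,[1,50,99],axis=0).round(1))
plan(472.3,273.3,11,0)
E
```

```text
t 22.7 tcp [476.6 274.3  37.9] yang -0.2 q [ 0.52  0.45 -0.39  0.72 -0.    2.1 ] w 47.2 f [ 0.1 -0.  -0.3] 51.7
rib 18394 [[452.8 229.5  44.9]
 [474.3 278.9  47.8]
 [500.4 317.3  49.3]]
pocket 4118 [[430.2 210.9  15.8]
 [491.1 325.9  18.2]
 [510.9 334.7  19.7]]
turn 0.1 shift [-0.006 -0.023  0.137] turnshare [ 0.002 -0.001 -0.002]
turn -179.9 shift [-0.006 -0.023  0.137] turnshare [-2.000e-03 -3.000e-03  2.093e+00]
```

Emit:
carry_out --motion '[{"dx": -0.004, "dy": -0.028, "dz": 0.02, "ax": 0, "ay": 0, "az": 0, "fingers": 0.45}, {"dx": -0.004, "dy": -0.028, "dz": 0.07, "ax": 0, "ay": 0, "az": 0, "fingers": 0.45}, {"dx": -0.004, "dy": -0.028, "dz": 0.11, "ax": 0, "ay": 0, "az": 0, "fingers": 0.45}, {"dx": -0.004, "dy": -0.028, "dz": 0.13, "ax": 0, "ay": 0, "az": 0, "fingers": 0.45}, {"dx": -0.004, "dy": -0.028, "dz": 0.135, "ax": 0, "ay": 0, "az": 0, "fingers": 0.45}, {"dx": -0.004, "dy": -0.028, "dz": 0.135, "ax": 0, "ay": 0, "az": 0, "fingers": 0.45}, {"dx": -0.004, "dy": -0.028, "dz": 0.135, "ax": 0, "ay": 0, "az": 0, "fingers": 0.45}]'

```text
clock: 23.3
eef_pos: [0.4686, 0.2725, 0.01]
orientation: [[0.002, 1.0, -0.001], [1.0, -0.002, -0.001], [-0.001, -0.001, -1.0]]
ft_force: [-2.4, -0.2, 3.0]
gripper_width: 0.0474
gripper_force: 52.0
```

Emit:
carry_out --motion '[{"dx": 0, "dy": 0, "dz": 0, "ax": 0, "ay": 0, "az": 0, "fingers": 0.58}, {"dx": 0, "dy": 0, "dz": 0, "ax": 0, "ay": 0, "az": 0, "fingers": 0.68}, {"dx": 0, "dy": 0, "dz": 0, "ax": 0, "ay": 0, "az": 0, "fingers": 0.68}, {"dx": 0, "dy": 0, "dz": -0.1, "ax": 0, "ay": 0, "az": 0, "fingers": 0.68}, {"dx": 0, "dy": 0, "dz": -0.3, "ax": 0, "ay": 0, "az": 0, "fingers": 0.68}, {"dx": 0, "dy": 0, "dz": -0.5, "ax": 0, "ay": 0, "az": 0, "fingers": 0.5}, {"dx": 0, "dy": 0, "dz": -0.7, "ax": 0, "ay": 0, "az": 0, "fingers": 0.5}, {"dx": 0, "dy": 0, "dz": -0.7, "ax": 0, "ay": 0, "az": 0, "fingers": 0.5}, {"dx": 0, "dy": 0, "dz": -0.7, "ax": 0, "ay": 0, "az": 0, "fingers": 0.5}]'

```text
clock: 24.05
eef_pos: [0.4714, 0.2741, 0.1531]
orientation: [[0.002, 1.0, 0.006], [1.0, -0.002, 0.003], [0.004, 0.006, -1.0]]
ft_force: [0.2, 0.1, -0.1]
gripper_width: 0.0427
gripper_force: 0.0
```

```bash
python3 - <<'E'
from h import *
stat(); s=snap('wrist'); save(s['pixels'],'w18'); P=cloud(s); hsv=cv2.cvtColor(s['pixels'],cv2.COLOR_RGB2HSV); z=P[...,2]*1e3
H,S,V=[hsv[...,i] for i in range(3)]
m=blob((H<25)&(S>150)&(z>10)&(z<30)&(P[...,0]>.42),proj(s,[.471,.2725,.02])[0]); print('rib',m.sum(),np.percentile(P[m]*1e3,[1,50,99],axis=0).round(1),rect(s,m,.019))
k=(z>28)&(z<45)&(P[...,0]<.42)&(P[...,0]>.3)&(abs(P[...,1]-.2725)<.06); print('rest',k.sum(),np.percentile(P[k]*1e3,[1,50,99],axis=0).round(1) if k.sum() else '')
plan(426,76,130,82.5)
E
```

```text
t 24.1 tcp [471.4 274.1 153.1] yang -0.1 q [ 0.53  0.33 -0.24  0.99  0.    2.1 ] w 42.7 f [ 0.2  0.1 -0.1] 0.0
rib 6103 [[431.9 212.9  10.9]
 [464.3 270.8  19.7]
 [493.4 316.2  21.4]] [464.8 262.9 114.1  59.5  78.6]
rest 991 [[342.7 236.8  28.3]
 [355.9 301.1  34.8]
 [399.5 309.9  36.8]]
turn 82.6 shift [-0.986 -0.217  0.103] turnshare [ 0.002  0.    -0.961]
turn -97.4 shift [-0.986 -0.217  0.103] turnshare [ 0.    -0.002  1.133]
```

Emit:
carry_out --motion '[{"dx": -0.9, "dy": -0.22, "dz": 0, "ax": 0, "ay": 0, "az": -0.96, "fingers": 0.5}, {"dx": -0.9, "dy": -0.22, "dz": 0, "ax": 0, "ay": 0, "az": -0.96, "fingers": 0.5}, {"dx": -0.9, "dy": -0.22, "dz": 0, "ax": 0, "ay": 0, "az": -0.96, "fingers": 0.5}, {"dx": -0.9, "dy": -0.22, "dz": 0, "ax": 0, "ay": 0, "az": -0.96, "fingers": 0.5}, {"dx": -0.9, "dy": -0.22, "dz": 0, "ax": 0, "ay": 0, "az": -0.96, "fingers": 0.5}, {"dx": -0.9, "dy": -0.22, "dz": 0, "ax": 0, "ay": 0, "az": -0.96, "fingers": 0.5}, {"dx": -0.9, "dy": -0.22, "dz": 0, "ax": 0, "ay": 0, "az": -0.96, "fingers": 0.5}, {"dx": -0.9, "dy": -0.22, "dz": 0, "ax": 0, "ay": 0, "az": -0.96, "fingers": 0.5}, {"dx": -0.9, "dy": -0.22, "dz": 0, "ax": 0, "ay": 0, "az": -0.96, "fingers": 0.5}, {"dx": -0.9, "dy": -0.22, "dz": 0, "ax": 0, "ay": 0, "az": -0.96, "fingers": 0.5}, {"dx": -0.9, "dy": -0.22, "dz": 0, "ax": 0, "ay": 0, "az": -0.96, "fingers": 0.5}, {"dx": -0.9, "dy": -0.22, "dz": 0, "ax": 0, "ay": 0, "az": -0.96, "fingers": 0.5}, {"dx": -0.9, "dy": -0.22, "dz": 0, "ax": 0, "ay": 0, "az": -0.96, "fingers": 0.5}, {"dx": -0.9, "dy": -0.22, "dz": 0, "ax": 0, "ay": 0, "az": -0.96, "fingers": 0.5}, {"dx": -0.9, "dy": -0.22, "dz": 0, "ax": 0, "ay": 0, "az": -0.96, "fingers": 0.5}]'

```text
clock: 25.35
eef_pos: [0.4239, 0.0927, 0.1491]
orientation: [[-0.991, 0.134, -0.002], [0.134, 0.991, -0.001], [0.002, -0.001, -1.0]]
ft_force: [-0.2, -0.4, 1.4]
gripper_width: 0.0428
gripper_force: 0.0
```

```bash
python3 - <<'E'
from h import *
s=load('wrist'); P=cloud(s); z=P[...,2]*1e3; hsv=cv2.cvtColor(s['pixels'],cv2.COLOR_RGB2HSV); H,S,V=[hsv[...,i] for i in range(3)]
m=blob((H<25)&(S>185)&(z>10)&(z<30)&(P[...,0]>.42),proj(s,[.471,.2725,.02])[0]); print('rib',m.sum(),np.percentile(P[m]*1e3,[1,50,99],axis=0).round(1),rect(s,m,.019))
stat(); s=snap('wrist'); save(s['pixels'],'w19'); P=cloud(s); hsv=cv2.cvtColor(s['pixels'],cv2.COLOR_RGB2HSV)
H,S,V=[hsv[...,i] for i in range(3)]
c=proj(s,[.428,.0757,.01])[0]; print(c,hsv[int(c[1]),int(c[0])])
b=blob((H<25)&(S>85)&(P[...,2]>.004)&(P[...,2]<.03)&(abs(P[...,1]-.076)<.04),c); print(b.sum(),rect(s,b,.007),np.median(P[b],0)*1e3)
plan(427,76,60,82.5)
E
```

```text
rib 5312 [[444.8 227.4  18. ]
 [466.5 274.3  19.8]
 [492.9 314.8  21.4]] [469.  271.4  92.6  49.7  89. ]
t 25.4 tcp [423.9  92.7 149.1] yang 82.3 q [ 0.22  0.16 -0.49  0.92 -0.    0.35] w 42.8 f [-0.2 -0.4  1.4] 0.0
[301.98789896 194.24213144] [ 15 179 104]
1644 [427.7  75.7 121.9  11.9  -7.6] [422.31104348  76.70576739   8.88745556]
turn 0.2 shift [-0.026 -0.081  0.447] turnshare [-0.    -0.001 -0.002]
turn -179.8 shift [-0.026 -0.081  0.447] turnshare [-2.000e-03  1.000e-03  2.092e+00]
```

View pics/w19.png

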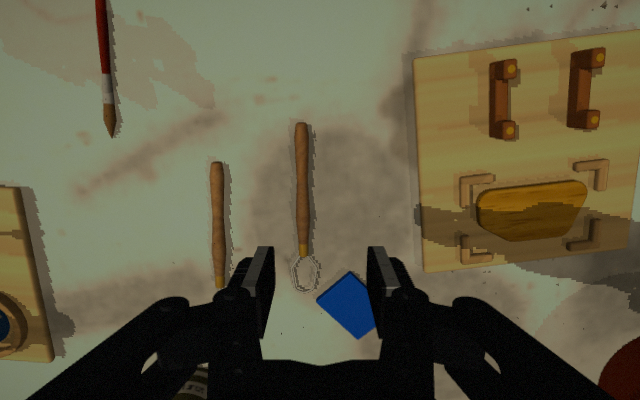

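The rib lies in its pocket at (530,210). The loop tool is at (303,195), with its loop at (306,272) and clear of the needle tool at (219,225). Going down to grasp.

Emit:
carry_out --motion '[{"dx": -0.014, "dy": -0.082, "dz": 0.1, "ax": 0, "ay": 0, "az": 0, "fingers": 0.5}, {"dx": -0.014, "dy": -0.082, "dz": 0.25, "ax": 0, "ay": 0, "az": 0, "fingers": 0.5}, {"dx": -0.014, "dy": -0.082, "dz": 0.4, "ax": 0, "ay": 0, "az": 0, "fingers": 0.5}, {"dx": -0.014, "dy": -0.082, "dz": 0.55, "ax": 0, "ay": 0, "az": 0, "fingers": 0.5}, {"dx": -0.014, "dy": -0.082, "dz": 0.66, "ax": 0, "ay": 0, "az": 0, "fingers": 0.5}, {"dx": -0.014, "dy": -0.082, "dz": 0.72, "ax": 0, "ay": 0, "az": 0, "fingers": 0.5}, {"dx": -0.014, "dy": -0.082, "dz": 0.73, "ax": 0, "ay": 0, "az": 0, "fingers": 0.5}, {"dx": -0.014, "dy": -0.082, "dz": 0.73, "ax": 0, "ay": 0, "az": 0, "fingers": 0.5}, {"dx": -0.014, "dy": -0.082, "dz": 0.73, "ax": 0, "ay": 0, "az": 0, "fingers": 0}, {"dx": -0.014, "dy": -0.082, "dz": 0.73, "ax": 0, "ay": 0, "az": 0, "fingers": 0}, {"dx": -0.014, "dy": -0.082, "dz": 0.73, "ax": 0, "ay": 0, "az": 0, "fingers": 0}, {"dx": -0.014, "dy": -0.082, "dz": 0.73, "ax": 0, "ay": 0, "az": 0, "fingers": 0}, {"dx": -0.014, "dy": -0.082, "dz": 0.73, "ax": 0, "ay": 0, "az": 0, "fingers": 0}, {"dx": -0.014, "dy": -0.082, "dz": 0.73, "ax": 0, "ay": 0, "az": 0, "fingers": 0}]'

```text
clock: 26.57
eef_pos: [0.4266, 0.0765, 0.0053]
orientation: [[-0.991, 0.132, 0.003], [0.132, 0.991, 0.0], [-0.003, 0.001, -1.0]]
ft_force: [-0.2, -0.0, 5.7]
gripper_width: 0.0102
gripper_force: 49.2
```

Emit:
carry_out --motion '[{"dx": 0, "dy": 0, "dz": -0.1, "ax": 0, "ay": 0, "az": 0, "fingers": 0}, {"dx": 0, "dy": 0, "dz": -0.3, "ax": 0, "ay": 0, "az": 0, "fingers": 0}, {"dx": 0, "dy": 0, "dz": -0.5, "ax": 0, "ay": 0, "az": 0, "fingers": 0}, {"dx": 0, "dy": 0, "dz": -0.6, "ax": 0, "ay": 0, "az": 0, "fingers": 0}, {"dx": 0, "dy": 0, "dz": -0.6, "ax": 0, "ay": 0, "az": 0, "fingers": 0}, {"dx": 0, "dy": 0, "dz": -0.6, "ax": 0, "ay": 0, "az": 0, "fingers": 0}]'

```text
clock: 27.07
eef_pos: [0.4267, 0.0765, 0.1256]
orientation: [[-0.991, 0.133, 0.004], [0.133, 0.991, 0.001], [-0.004, 0.001, -1.0]]
ft_force: [0.3, -0.6, -0.9]
gripper_width: 0.0098
gripper_force: 48.9
```

```bash
python3 - <<'E'
from h import *
stat(); s=snap('wrist'); save(s['pixels'],'w20'); P=cloud(s); hsv=cv2.cvtColor(s['pixels'],cv2.COLOR_RGB2HSV)
H,S,V=[hsv[...,i] for i in range(3)]
st=r.get_state(); p=np.array(st['eef_pos']); Rt=np.array(st['orientation']); q=(P-p)@Rt*1e3
m=(H<28)&(S>85)&(abs(q[...,1])<10)&(q[...,2]<5)&(q[...,2]>-40)&(abs(q[...,0])<80)&(V>40); print(m.sum(),np.percentile(q[m],[1,50,99],axis=0).round(1))
for x in range(-60,70,20):
    k=m&(abs(q[...,0]-x)<4); print(x,k.sum(),np.median(q[k],0).round(1) if k.sum()>5 else '')
plan(371,272.6,120,0)
E
```

```text
t 27.1 tcp [426.7  76.5 125.6] yang 82.4 q [ 0.18  0.18 -0.54  0.85  0.    0.31] w 9.8 f [ 0.3 -0.6 -0.9] 48.9
5086 [[-56.3  -5.4  -7.5]
 [ 14.2   0.3  -5.2]
 [ 57.7   5.5  -1.2]]
-60 57 [-57.2  -0.1  -3.9]
-40 249 [-40.   -0.1  -5.1]
-20 335 [-20.   -0.1  -5.9]
0 281 [ 0.   0.3 -5.1]
20 381 [20.2 -0.1 -4.8]
40 499 [40.1  0.3 -5.6]
60 148 [57.3 -0.1 -4. ]
turn -82.4 shift [0.399 0.937 0.021] turnshare [0.001 0.    0.959]
turn 97.6 shift [0.399 0.937 0.021] turnshare [-0.000e+00  1.000e-03 -1.136e+00]
```

Emit:
carry_out --motion '[{"dx": 0.4, "dy": 0.937, "dz": 0, "ax": 0, "ay": 0, "az": 0.96, "fingers": 0}, {"dx": 0.4, "dy": 0.937, "dz": 0, "ax": 0, "ay": 0, "az": 0.96, "fingers": 0}, {"dx": 0.4, "dy": 0.937, "dz": 0, "ax": 0, "ay": 0, "az": 0.96, "fingers": 0}, {"dx": 0.4, "dy": 0.937, "dz": 0, "ax": 0, "ay": 0, "az": 0.96, "fingers": 0}, {"dx": 0.4, "dy": 0.937, "dz": 0, "ax": 0, "ay": 0, "az": 0.96, "fingers": 0}, {"dx": 0.4, "dy": 0.937, "dz": 0, "ax": 0, "ay": 0, "az": 0.96, "fingers": 0}, {"dx": 0.4, "dy": 0.937, "dz": 0, "ax": 0, "ay": 0, "az": 0.96, "fingers": 0}, {"dx": 0.4, "dy": 0.937, "dz": 0, "ax": 0, "ay": 0, "az": 0.96, "fingers": 0}, {"dx": 0.4, "dy": 0.937, "dz": 0, "ax": 0, "ay": 0, "az": 0.96, "fingers": 0}, {"dx": 0.4, "dy": 0.937, "dz": 0, "ax": 0, "ay": 0, "az": 0.96, "fingers": 0}, {"dx": 0.4, "dy": 0.937, "dz": 0, "ax": 0, "ay": 0, "az": 0.96, "fingers": 0}, {"dx": 0.4, "dy": 0.937, "dz": 0, "ax": 0, "ay": 0, "az": 0.96, "fingers": 0}, {"dx": 0.4, "dy": 0.937, "dz": 0, "ax": 0, "ay": 0, "az": 0.96, "fingers": 0}, {"dx": 0.4, "dy": 0.937, "dz": 0, "ax": 0, "ay": 0, "az": 0.96, "fingers": 0}, {"dx": 0.4, "dy": 0.937, "dz": 0, "ax": 0, "ay": 0, "az": 0.96, "fingers": 0}]'

```text
clock: 28.37
eef_pos: [0.3697, 0.2718, 0.1225]
orientation: [[0.001, 1.0, -0.003], [1.0, -0.001, -0.002], [-0.002, -0.003, -1.0]]
ft_force: [-0.2, -0.7, -1.4]
gripper_width: 0.0098
gripper_force: 49.0
```

```bash
python3 - <<'E'
from h import *
stat(); s=snap('wrist'); save(s['pixels'],'w21'); P=cloud(s); z=P[...,2]*1e3
k=(z>28)&(z<45)&(P[...,0]<.42)&(P[...,0]>.32)&(abs(P[...,1]-.2725)<.06)
for sg in(1,-1):
    j=k&((P[...,1]-.2725)*sg>.01); print('rest',j.sum(),np.percentile(P[j]*1e3,[1,50,99],axis=0).round(1) if j.sum()>9 else '')
plan(371,272.6,30,0)
E
```

```text
t 28.4 tcp [369.7 271.8 122.5] yang -0.0 q [ 0.63  0.23 -0.48  0.86  0.    2.21] w 9.8 f [-0.2 -0.7 -1.4] 49.0
rest 631 [[342.  299.7  29.2]
 [385.5 305.3  35.1]
 [399.1 309.8  37. ]]
rest 478 [[341.8 236.1  28.2]
 [385.8 243.3  34.8]
 [398.9 246.   37. ]]
turn 0.0 shift [0.004 0.006 0.464] turnshare [-0.001  0.001 -0.   ]
turn -180.0 shift [0.004 0.006 0.464] turnshare [2.000e-03 2.000e-03 2.094e+00]
```

Both rest blocks are centred at x ≈ 370.5, under the handle. Lowering, releasing and lifting.

Emit:
carry_out --motion '[{"dx": 0.004, "dy": 0.005, "dz": 0.15, "ax": 0, "ay": 0, "az": 0, "fingers": 0}, {"dx": 0.004, "dy": 0.005, "dz": 0.3, "ax": 0, "ay": 0, "az": 0, "fingers": 0}, {"dx": 0.004, "dy": 0.005, "dz": 0.4, "ax": 0, "ay": 0, "az": 0, "fingers": 0}, {"dx": 0.004, "dy": 0.005, "dz": 0.44, "ax": 0, "ay": 0, "az": 0, "fingers": 0}, {"dx": 0.004, "dy": 0.005, "dz": 0.46, "ax": 0, "ay": 0, "az": 0, "fingers": 0}, {"dx": 0.004, "dy": 0.005, "dz": 0.464, "ax": 0, "ay": 0, "az": 0, "fingers": 0}, {"dx": 0.004, "dy": 0.005, "dz": 0.464, "ax": 0, "ay": 0, "az": 0, "fingers": 0}, {"dx": 0.004, "dy": 0.005, "dz": 0.464, "ax": 0, "ay": 0, "az": 0, "fingers": 0.15}, {"dx": 0.004, "dy": 0.005, "dz": 0.464, "ax": 0, "ay": 0, "az": 0, "fingers": 0.35}, {"dx": 0.004, "dy": 0.005, "dz": 0.464, "ax": 0, "ay": 0, "az": 0, "fingers": 0.35}, {"dx": 0.004, "dy": 0.005, "dz": 0.464, "ax": 0, "ay": 0, "az": 0, "fingers": 0.35}]'

```text
clock: 29.33
eef_pos: [0.3724, 0.2738, 0.032]
orientation: [[0.002, 1.0, 0.001], [1.0, -0.002, 0.001], [0.001, 0.001, -1.0]]
ft_force: [0.3, -0.2, 0.7]
gripper_width: 0.03
gripper_force: 0.0
```

Emit:
carry_out --motion '[{"dx": 0, "dy": 0, "dz": -0.1, "ax": 0, "ay": 0, "az": 0, "fingers": 0.35}, {"dx": 0, "dy": 0, "dz": -0.3, "ax": 0, "ay": 0, "az": 0, "fingers": 0.35}, {"dx": 0, "dy": 0, "dz": -0.5, "ax": 0, "ay": 0, "az": 0, "fingers": 0.35}, {"dx": 0, "dy": 0, "dz": -0.7, "ax": 0, "ay": 0, "az": 0, "fingers": 0.35}, {"dx": 0, "dy": 0, "dz": -0.9, "ax": 0, "ay": 0, "az": 0, "fingers": 0.35}, {"dx": -0.3, "dy": 0, "dz": -0.9, "ax": 0, "ay": 0, "az": 0, "fingers": 0.35}, {"dx": -0.5, "dy": 0, "dz": -0.9, "ax": 0, "ay": 0, "az": 0, "fingers": 0.35}, {"dx": -0.5, "dy": 0, "dz": -0.9, "ax": 0, "ay": 0, "az": 0, "fingers": 0.35}, {"dx": -0.5, "dy": 0, "dz": -0.9, "ax": 0, "ay": 0, "az": 0, "fingers": 0.35}, {"dx": -0.5, "dy": 0, "dz": -0.9, "ax": 0, "ay": 0, "az": 0, "fingers": 0.35}]'

```text
clock: 30.17
eef_pos: [0.3717, 0.173, 0.2117]
orientation: [[0.004, 1.0, 0.001], [1.0, -0.004, 0.001], [0.001, 0.001, -1.0]]
ft_force: [1.1, 0.0, 0.1]
gripper_width: 0.0301
gripper_force: 0.0
```

```bash
python3 - <<'E'
from h import *
stat(); s=snap('wrist'); P=cloud(s); z=P[...,2]*1e3; l=P[...,:2]*1e3-[426,272.5]
for y in range(-85,75,15):
    k=(abs(l[...,1]-y)<3)&(abs(l[...,0]+55)<14)&(z>16)&(z<60); print(y,k.sum(),(np.median(l[k][:,0]).round(1),np.percentile(z[k],90).round(1)) if k.sum()>3 else '')
t=snap('top'); a=np.clip(t['pixels'].astype(float)*1.5,0,255).astype(np.uint8)[80:300,150:510]
save(cv2.resize(a,None,fx=2.2,fy=2.2,interpolation=cv2.INTER_CUBIC),'end')
E
```

```text
t 30.2 tcp [371.7 173.  211.7] yang -0.2 q [ 0.44  0.07 -0.42  1.07  0.    2.01] w 30.1 f [1.1 0.  0.1] 0.0
-85 26 (np.float64(-61.9), np.float64(29.6))
-70 31 (np.float64(-59.8), np.float64(29.9))
-55 58 (np.float64(-52.1), np.float64(33.1))
-40 77 (np.float64(-52.0), np.float64(33.6))
-25 113 (np.float64(-52.9), np.float64(34.6))
-10 91 (np.float64(-52.8), np.float64(34.8))
5 80 (np.float64(-52.8), np.float64(33.9))
20 80 (np.float64(-52.7), np.float64(34.4))
35 214 (np.float64(-54.4), np.float64(34.0))
50 100 (np.float64(-53.5), np.float64(35.1))
65 0
```

View pics/end.png

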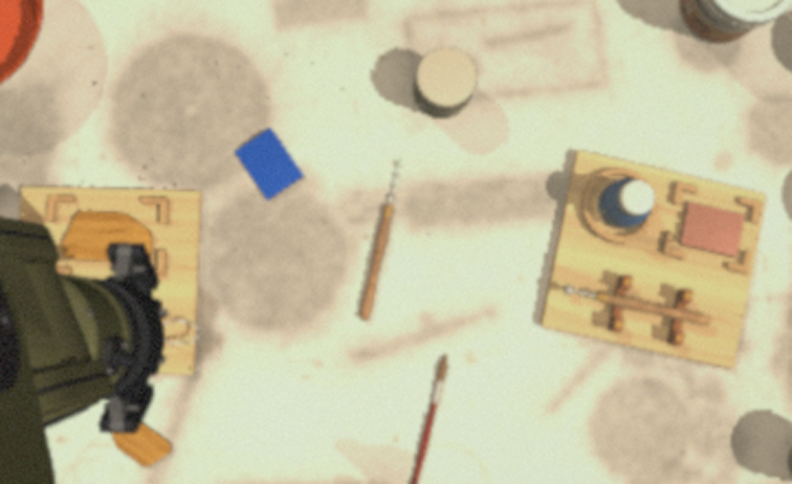

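The picture shows the decor board complete: bottle at (630,200), tile at (712,228), stylus along (640,303). The rib is in its pocket at (108,235), and depth shows the loop tool level in both notches. Needle tool and jar are untouched. Handing in.

```bash
python3 -c "
from h import *
print(ticket.hand_in())"
```

```text
the job is handed in; nothing more can be done
None
```

I placed both kits and handed the job in at about 30 s; final camera checks put every item within its limits, but the hand-in call returned no verdict.

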